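Feed a blank through the guarded channel of a hand press with the push stick

TASK

Take the wooden push stick by its grip and, with the stick alone (keep the fingers off the blank), feed the steel blank from the infeed bed through the guide channel under the clear guard and home into the nest beneath the punch, against its sprung ejector, until the catch has snapped in behind it and keeps it there. Feel for it, since the nest is clamped a little differently for each job, and never push harder than about 20 N. Then draw the stick out, lay it flat on the table off the press and let go, leaving the other things where they are.

Things in the scene. Friction and masses are not known exactly. Their poses are not given: they have to be found in the camera images.
- channel_mouth (a point): Start of the straight guide channel of the fixed hand press: on its centre line, on the bed's top (20 mm above the table). y = feed direction, x across, z up. The channel is 32 mm wide all along. Its walls are 18 mm high up to y = 85 mm; a clear guard plate, 60 mm wide, 5 mm thick, lies on them from y = 5 to 85 mm, so the tunnel is 18 mm high.
- infeed (a point): Point on the flat infeed bed (140 mm wide, 20 mm above the table, it ends 55 mm upstream of this point), on the channel's centre line, 95 mm before the channel mouth. Same axes as channel_mouth. From 51 mm before the mouth up to it, two guides 18 mm high and 10 mm thick narrow from 78 mm apart to the channel's 32 mm.
- guard_exit (a point): Channel centre line on the bed's top at the guard's end, 85 mm past the mouth; same axes as channel_mouth. Beyond it, up to 275 mm past the mouth, the channel goes on between low walls 7 mm high, which carry the nest.
- nest_rails (a point): Point on the channel's centre line, bed's top, 123 mm past the mouth. The nest, a dark steel block, is clamped on the low walls where the setter left it: its catch's hooked face lies up to 15 mm before or after this point (not measured: feel for it). The brass catch springs 5.5 mm into the channel from the +x side, 8 to 15 mm above the bed, with a ramp over the 20 mm before it.
- punch_tip (a point): Lower end of the punch, 65 mm above the bed, 165 mm past the mouth. Above it a crosshead (210 mm wide, 164 to 190 mm above the table); 25 mm on, two columns (25 mm thick, 360 mm high), 82 mm either side. Below, the nest's sprung ejector meets the blank 42 mm before home, pushes it back with 3 N, 8 N at home; if not caught the blank is thrown back. 2 mm past home it meets a hard rubber buffer.
- blank_center (a point): Centre of the blank: a plain dark steel block 30 mm wide (x), 60 mm long (y), 16 mm high, 0.14 to 0.28 kg, flat on the infeed bed before the narrowing guides, y axis roughly along the feed. Similar blocks with holes, on the table, are finished parts. Oiled: it takes under 1 N to slide, about 3 N where its front passes the catch, 8 to 10 N just before the catch snaps.
- stick_grip (a point): Grasp point of the wooden push stick, in its upright grip block (22 mm thick along x, 40 mm long along y, top 62 mm above the stick's underside); the point is 40 mm above the underside. The bar is 16 mm wide, 12 mm high, flat below, along y from 18 mm behind this point to the tip 200 mm ahead (+y). 0.11 kg. Lies on the table, robot's right.
- stick_tip (a point): Centre of the push stick's flat end face, 6 mm above the stick's underside, 200 mm along +y from the grip point.
There are look-alikes about, which are no part of the job. Leave any red look-alike of the part that bears blank_center alone.

How it is judged:
On the way, in this order (a step that is already met when the one before it is completed fails the run):
1. the blank goes through the guarded channel with the stick's tip at its tail (y of blank_center in the frame of channel_mouth between 0.03 and 0.09 m and distance between stick_tip and blank_center below 0.036 m), for 0.1 s.
2. the blank stays caught in the nest after the stick is drawn off it (y of blank_center in the frame of channel_mouth above 0.136 m and distance between stick_tip and blank_center above 0.04 m), for 0.3 s.
At the end, for the whole second after the job is handed in: The blank is caught in the nest: its centre 136 to 172 mm past the channel mouth and staying there against the ejector, within 4 mm of the centre line, flat, square within 0.08 rad; the push stick lies flat on the table (not on the press); both are at rest and the stick is released (y of blank_center in the frame of channel_mouth between 0.136 and 0.172 m and x of blank_center in the frame of channel_mouth between -0.004 and 0.004 m and z of blank_center in the frame of channel_mouth below 0.011 m and angle between the y axis of blank_center and the y axis of channel_mouth, either way round below 0.08 rad and height (world z) of stick_tip below 0.012 m and height (world z) of stick_grip below 0.046 m and angle between stick_grip's own z axis and vertical below 0.08 rad and linear speed of stick below 0.02 m/s and linear speed of blank below 0.01 m/s); the robot touches nothing.
It fails at once if the stick pushes the blank with more than 22 N (contact force between stick and blank above 22 N).
It fails at once if the fingers touch the blank (contact force between the fingers and blank above 0.5 N).
It fails at once if a bystander is disturbed (moved more than 30 mm) (distance of any of punched0, punched1, bearing, oilcan, spanner, driver, caliper from where it was at the start of the episode above 0.03 m).
It also fails if it takes over 59 s, if anything falls off the work surface, if the arm or the gripper's body presses on something with over 40 N, if the wrist force passes 120 N, or if a joint passes its speed limit or range.

ROBOT

A 6-joint arm with a two-finger parallel gripper is mounted at the origin on the work surface. World frame = base frame: x ahead of the robot, y to its left, z up, the work surface at z = 0. Lengths are in m, angles in rad, forces in N, time in s.
With the tool pointing down it reaches from about 0.3 to 0.85 m from the base axis. Payload 5.4 kg.
Tool frame: the origin (TCP) lies midway between the tips of the shut fingers; the grasp point (between the pads) lies 19 mm behind it; x points along the fingers, y is the direction in which the jaws open and shut, and the axes are right-handed (so a half turn about x gives the same grasp; the last joint's range is limited). The gripper opens to 85 mm and grips with 20 to 120 N. Pads are 22 mm wide; open, the fingers measure 114 mm over their backs; the gripper's body (76 mm by 85 mm) begins 54 mm behind the grasp point. The pads swing forward as they close: fully open they stand 13 mm farther back than shut.
Start: joints at [-1.482, 0.158, 1.597, -0, 1.386, -0.21], TCP at [0.169, -0.55, 0.195] pointing down, gripper open.
Joint ranges: [-2.91, 2.91], [-0.94, 2.29], [0.18, 2.7], [-1.29, 4.43], [0.17, 2.64], [-3, 3]. Speed limits (rad/s): [2.57, 2.57, 3.14, 3.14, 3.14, 3.14].

INTERFACE

Orientations are given as a unit quaternion [w, x, y, z].
In Python, from workcell import arm gives the robot as it stands.
- The arm moves only by the tool play_rows, never from a script. Its argument "deltas" is a list that holds one entry, the list of rows, each a list of 7 numbers: the shift along the world's x, y, z in cm, then the turn, a rotation vector about the world's x, y, z in rad, then the finger opening in cm, from 0 to 8.54. A call has 1 to 8 rows; each row is the pose to reach, as a shift and turn from the pose commanded when the call began; what a row does not reach only later rows make up. A row lasts 1/12 s, in which the tool goes at most 41.7 mm and 7.16 degrees, less where a joint would pass 70% of its speed; a pose out of reach is approached as far as the arm can. A call with a gripper value outside its range is refused whole. The fingers move at their own pace and stop on an object; "grip_force" is the grip in N (left out, the last holds). Time passes only in rows, so rows that repeat a pose let the fingers close. It gives the time, the measured TCP pose, the force and the opening at its end, in the units of the state.
- arm.observe(): the state, without advancing time (a new reading comes with each control period).
- arm.snapshot(name): name is "scene" or "top"; returns the picture (480x640x3 uint8, blue, green, red); there is no depth.
- arm.camera_model(name): a dict with "fovy" (degrees; the focal length in pixels is half the picture's height over the tangent of half this angle, whatever the lens; pixels are square), "cx", "cy" (the principal point, pixels), "k1" (the pictures are not rectified: a ray, as slopes to the right and down, at radius r is drawn at 1 + k1 r^2 times it, then the intrinsics apply), "eye" and "orientation" of the camera in the world. Camera axes: x right, y up, looking along -z (the intrinsics and any distortion apply to the point x, -y, -z); pixel columns grow to the right and rows downward; lengths in m; the calibration is good to about 2 mm. A picture is of the moment at which its call begins. camera_model takes no time and is no camera call.
- arm.hand_in(): hands the job in, once; it reports no verdict.
The state is a dict: "clock": time; "q": joint angles; "qvel": joint speeds; "joint_torque": joint torques, N m; "ee_pos": TCP position; "orientation": TCP orientation; "ft_force": force on the tool from outside, world axes, zero at the start; "ft_torque": the same for the moment, N m; "width": finger opening in m.
Only numpy, scipy, OpenCV 4.12 (cv2) and the standard library are available. Lean on these libraries where they do the work, as an engineer would, in place of code of your own. Each camera call takes 0.05 s, during which the arm holds its last target.

## Working session

There is one attempt and no reset: what is moved stays moved. The work goes in short steps, Python scripts to look and compute and a tool call to move; the robot and the scene stay as the last step left them, time stands still between calls to the robot, and variables do not carry over. Pictures are saved under pics/ and viewed, and the job is handed in when it is done.

Besides the shell and the picture viewer there is one more tool, called after "Request:" as name([rows], argument=value, ...), one row to a line, values as JSON. play_rows: Moves the arm, as the interface text tells. Its arguments: {"type":"object","properties":{"deltas":{"type":"array"},"grip_force":{"type":"number"}},"required":["deltas"]}

```bash
mkdir -p pics; ls; cat > h.py <<'E'
import numpy as np, cv2
from scipy.spatial.transform import Rotation as R
from workcell import arm
def cam(n):
    m=arm.camera_model(n); q=m['orientation']; return m,240/np.tan(np.radians(m['fovy'])/2),R.from_quat([q[1],q[2],q[3],q[0]]).as_matrix(),np.array(m['eye'])
def ray(n,u,v):
    m,f,Rm,e=cam(n); K=np.array([[f,0,m['cx']],[0,f,m['cy']],[0,0,1]])
    p=cv2.undistortPointsIter(np.array([[[u,v]]],float),K,np.array([m['k1'],0,0,0,0.]),None,None,(3,100,1e-12))[0,0]
    return e,Rm@np.array([p[0],-p[1],-1])
def onz(n,u,v,z):
    e,d=ray(n,u,v); return e+d*(z-e[2])/d[2]
def proj(n,P):
    m,f,Rm,e=cam(n); c=Rm.T@(np.array(P)-e); a=np.array([c[0],-c[1]])/-c[2]; a=a*(1+m['k1']*(a@a)); return a*f+[m['cx'],m['cy']]
E
python3 - <<'E'
from h import *
for n in('scene','top'):
    i=arm.snapshot(n); cv2.imwrite(f'pics/{n}0.png',i); print(arm.camera_model(n))
print(arm.observe())
E
```

```text
pics
{'fovy': 56.06948633187916, 'cx': 314.7656920860555, 'cy': 245.01914427979648, 'k1': 0.004084205956284455, 'eye': array([ 1.23828213, -0.17979295,  0.60637593]), 'orientation': array([0.69107995, 0.33917046, 0.27368758, 0.57659953])}
{'fovy': 52.48096852170396, 'cx': 318.6609516766656, 'cy': 237.63135729253182, 'k1': -0.03834604899809222, 'eye': array([ 0.45046188, -0.03257973,  0.91847741]), 'orientation': array([ 0.71093138,  0.03748547, -0.06062378, -0.69964003])}
{'clock': 0.1, 'q': array([-1.48209990e+00,  1.58980454e-01,  1.59811849e+00,  1.73683941e-05,
        1.38619845e+00, -2.10114338e-01]), 'qvel': array([ 0.00112001, -0.00186431, -0.00351995,  0.00162316, -0.00033135,
       -0.00045145]), 'joint_torque': array([ 1.96358633e-04, -3.96989107e+01, -3.32338393e+01, -2.31067024e-04,
        4.19754011e-03,  2.45656031e-05]), 'ee_pos': array([ 0.16919369, -0.54891254,  0.19421244]), 'orientation': array([ 0.10465056,  0.69927195,  0.10585304, -0.69918677]), 'ft_force': array([-1.16196862,  0.52097053, -0.20874731]), 'ft_torque': array([-0.0370179 ,  0.03324371,  0.04236612]), 'width': 0.08559464538122767}
```

View pics/scene0.png

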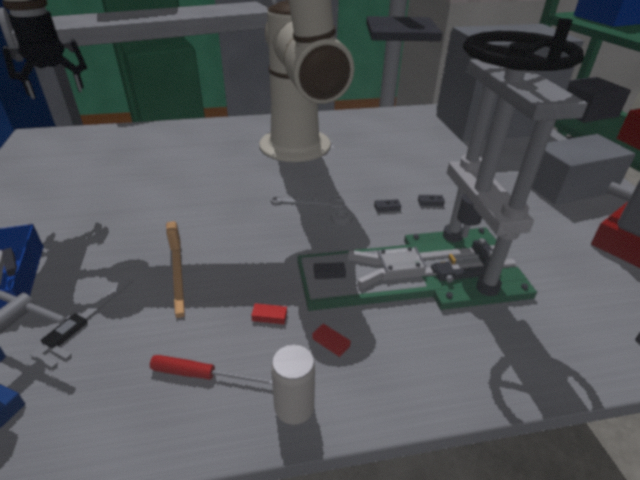

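View pics/top0.png

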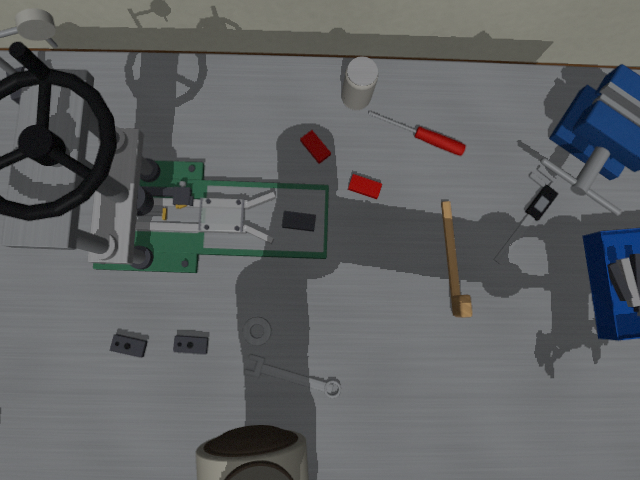

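The top view shows the dark plain blank on the green bed's infeed at (298,221). The red look-alikes are at (315,147) and (365,186), and the holed finished parts at (128,345) and (190,344). The stick's grip is at (462,305) and its tip at (446,203). I'll enlarge these to confirm.

```bash
python3 - <<'E'
import cv2
t=cv2.imread('pics/top0.png')
def c(n,x0,y0,w,h,s,i=t):
    cv2.imwrite(f'pics/{n}.png',cv2.resize(cv2.convertScaleAbs(i[y0:y0+h,x0:x0+w],alpha=1.6),None,fx=s,fy=s,interpolation=cv2.INTER_CUBIC))
c('c1',190,170,150,100,5)
c('c2',420,190,70,140,4)
c('c3',90,150,130,130,4)
s=cv2.imread('pics/scene0.png')
c('c4',140,210,70,120,5,s)
E
```

```text
(no output)
```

View pics/c1.png

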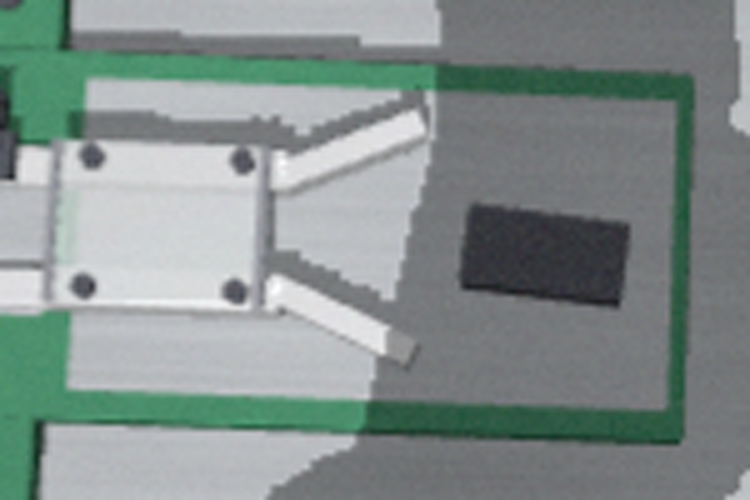

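View pics/c2.png

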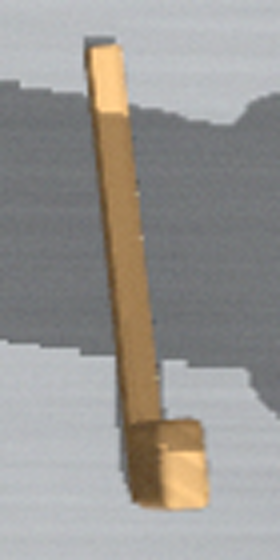

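View pics/c3.png

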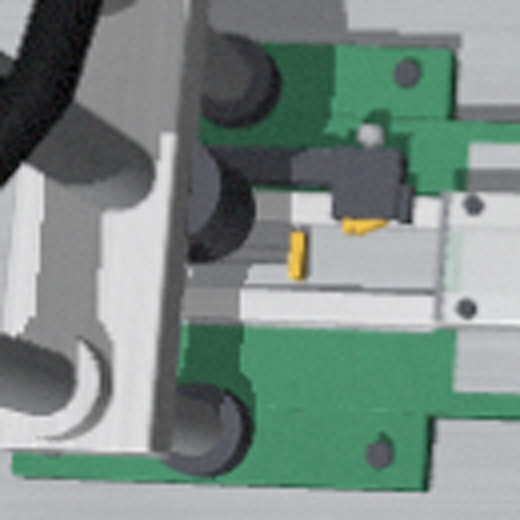

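View pics/c4.png

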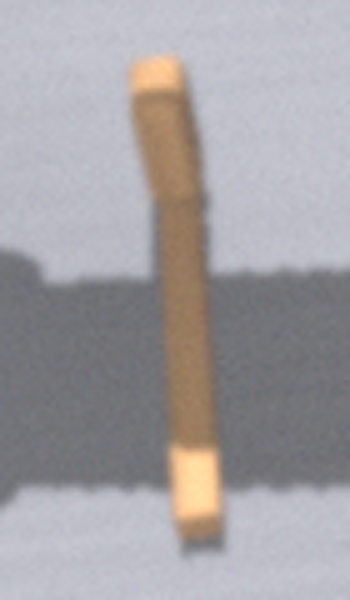

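```bash
python3 - <<'E'
from h import *
C1=lambda x,y:(190+x/5,170+y/5)
print('guard z43')
for p in[(50,142),(270,150),(262,310),(45,312)]: print(onz('top',*C1(*p),.043))
print('bed corners z20')
for p in[(693,75),(682,441)]: print(onz('top',*C1(*p),.02))
print('blank top z36')
for p in[(470,204),(629,223),(619,306),(460,289)]: print(onz('top',*C1(*p),.036))
C2=lambda x,y:(420+x/4,190+y/4)
print('tip',onz('top',*C2(86,46),.012),onz('top',*C2(122,46),.012))
print('barend',onz('top',*C2(130,422),.012),onz('top',*C2(160,422),.012))
print('blk top',[onz('top',*C2(*p),.062) for p in[(162,452),(205,450),(208,508),(165,505),(205,422)]])
C4=lambda x,y:(140+x/5,210+y/5)
print('scene tip',onz('scene',*C4(172,520),.012),onz('scene',*C4(222,516),.012),onz('scene',*C4(195,538),.0))
print('scene blk top',[onz('scene',*C4(*p),.062) for p in[(132,62),(178,57),(186,90),(137,95)]])
E
```

```text
guard z43
[0.64145746 0.15735837 0.043     ]
[0.64006629 0.07708218 0.043     ]
[0.58085378 0.07788315 0.043     ]
[0.57866695 0.15614579 0.043     ]
bed corners z20
[ 0.6773621  -0.07866723  0.02      ]
[ 0.53806796 -0.07608463  0.02      ]
blank top z36
[0.62278261 0.00384246 0.036     ]
[ 0.61683395 -0.05482939  0.036     ]
[ 0.58581842 -0.05160929  0.036     ]
[0.59102394 0.00674966 0.036     ]
tip [ 0.65190734 -0.29675282  0.012     ] [ 0.65230236 -0.31432234  0.012     ]
barend [ 0.47256611 -0.31385636  0.012     ] [ 0.47273437 -0.32814601  0.012     ]
blk top [array([ 0.45832089, -0.31242434,  0.062     ]), array([ 0.45940788, -0.33181353,  0.062     ]), array([ 0.43401038, -0.33248583,  0.062     ]), array([ 0.43514306, -0.31321838,  0.062     ]), array([ 0.47174133, -0.33214851,  0.062     ])]
scene tip [ 0.65232899 -0.31458725  0.012     ] [ 0.65343373 -0.29731011  0.012     ] [ 0.65085815 -0.30876436  0.        ]
scene blk top [array([ 0.43704151, -0.33321305,  0.062     ]), array([ 0.43654687, -0.31481751,  0.062     ]), array([ 0.46076629, -0.310438  ,  0.062     ]), array([ 0.46096649, -0.32968416,  0.062     ])]
```

```bash
python3 - <<'E'
from h import *
o=arm.observe();q=o['orientation'];Rm=R.from_quat([q[1],q[2],q[3],q[0]]).as_matrix();print(Rm.round(3))
C1=lambda x,y:(190+x/5,170+y/5)
for p in[(440,65),(693,75),(360,428),(682,441)]: print('edge',onz('top',*C1(*p),.02))
C3=lambda x,y:(90+x/4,150+y/4)
for p in[(245,320),(435,324),(245,290),(435,291)]: print('lowwall z27',onz('top',*C3(*p),.027))
print('catch',onz('top',*C3(345,235),.035),onz('top',*C3(384,222),.035),'ejector',onz('top',*C3(306,255),.03))
# model overlay
y=np.radians(0);d=np.array([.0843,0.]);
i=cv2.imread('pics/top0.png');I=cv2.resize(i,None,fx=1,fy=1)
E
python3 - <<'E'
import cv2,numpy as np
s=cv2.imread('pics/scene0.png')
cv2.imwrite('pics/c5.png',cv2.resize(cv2.convertScaleAbs(s[220:310,290:540],alpha=1.6),None,fx=3.2,fy=3.2,interpolation=cv2.INTER_CUBIC))
E
```

```text
[[-0.     0.294 -0.956]
 [ 0.002 -0.956 -0.294]
 [-1.    -0.002 -0.   ]]
edge [0.67914535 0.01710431 0.02      ]
edge [ 0.6773621  -0.07866723  0.02      ]
edge [0.54085574 0.04312501 0.02      ]
edge [ 0.53806796 -0.07608463  0.02      ]
lowwall z27 [0.58385195 0.24749721 0.027     ]
lowwall z27 [0.58360755 0.16017824 0.027     ]
lowwall z27 [0.59783843 0.24835803 0.027     ]
lowwall z27 [0.59900765 0.16091685 0.027     ]
catch [0.62295387 0.20164332 0.035     ] [0.62937537 0.18410931 0.035     ] ejector [0.61420996 0.22037981 0.03      ]
```

View pics/c5.png

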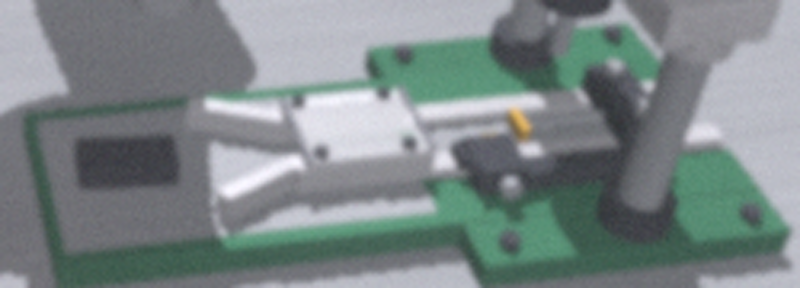

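Request:
play_rows([
  [[3.5, 2.8, -0.4, 0, 0, -0.05, 6], [7.1, 5.6, -0.8, 0, 0, -0.1, 6], [10.6, 8.5, -1.2, 0, 0, -0.15, 6], [14.2, 11.3, -1.6, 0, 0, -0.21, 6], [17.8, 14.1, -2, 0, 0, -0.21, 6], [21.3, 17, -2.4, 0, 0, -0.21, 6], [24.9, 19.8, -3, 0, 0, -0.21, 6], [28.4, 22.6, -4, 0, 0, -0.21, 6]],
], grip_force=100)

```text
clock: 0.77
ee_pos: [0.43, -0.3417, 0.1609]
orientation: [0.032, 0.707, 0.031, -0.706]
ft_force: [2.2, -1.2, -0.9]
width: 0.0597
```

Request:
play_rows([
  [[0, 0, -2, 0, 0, 0, 6], [0, 0, -4, 0, 0, 0, 6], [0, 0, -4, 0, 0, 0, 6], [0, 0, -4, 0, 0, 0, 6]],
])

```text
clock: 1.1
ee_pos: [0.4277, -0.3421, 0.1196]
orientation: [-0.03, -0.706, -0.032, 0.707]
ft_force: [-0.2, -0.1, 0.9]
width: 0.06
```

```bash
python3 - <<'E'
from h import *
t=arm.snapshot('top');s=arm.snapshot('scene')
b=np.hstack([cv2.resize(t[180:340,410:530],None,fx=3.3,fy=3.3),cv2.resize(s[180:340,120:240],None,fx=3.3,fy=3.3)])
cv2.imwrite('pics/g1.png',cv2.convertScaleAbs(b,alpha=1.6))
o=arm.observe();print(o)
E
```

```text
{'clock': 1.2, 'q': array([-8.96151799e-01,  1.59295314e-01,  1.74552655e+00,  2.36912235e-05,
        1.23533796e+00,  5.86623528e-01]), 'qvel': array([-0.00496092, -0.01142743, -0.01343754, -0.00048112, -0.00346077,
        0.00015235]), 'joint_torque': array([ 3.33754728e-01, -3.68355203e+01, -3.04369569e+01,  1.47505256e-02,
        4.30038502e-02, -2.08438041e-04]), 'ee_pos': array([ 0.42869067, -0.34400024,  0.12197274]), 'orientation': array([ 0.0315118 ,  0.70672712,  0.03070284, -0.70611693]), 'ft_force': array([-0.18415044, -0.59507755, -0.76157005]), 'ft_torque': array([-0.01956516,  0.04290477,  0.01469808]), 'width': 0.05979787339210107}
```

View pics/g1.png

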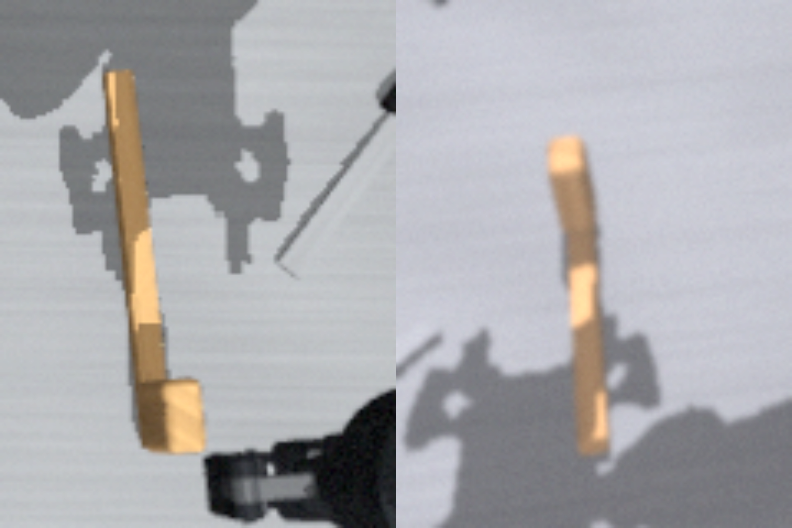

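```bash
python3 - <<'E'
from h import *
o=arm.observe();print(proj('top',o['ee_pos']),proj('scene',o['ee_pos']))
print(proj('top',[.4532,-.3226,.062]))
t=arm.snapshot('top');s=arm.snapshot('scene')
cv2.imwrite('pics/g2.png',np.vstack([t[200:480],s[0:300]]))
E
```

```text
[491.51624425 321.1544661 ] [155.31664786 195.96588664]
[466.22685504 305.97963635]
```

View pics/g2.png

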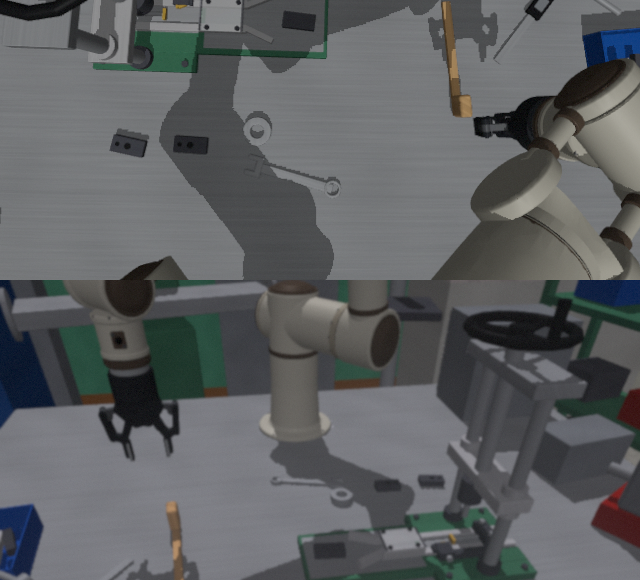

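Request:
play_rows([
  [[1.2, 1.0, 0, 0, 0, 0, 6], [2.4, 2.1, 0, 0, 0, 0, 6], [2.4, 2.1, -3, 0, 0, 0, 6], [2.4, 2.1, -6, 0, 0, 0, 6], [2.4, 2.1, -8, 0, 0, 0, 6], [2.4, 2.1, -9, 0, 0, 0, 6], [2.4, 2.1, -9, 0, 0, 0, 6]],
])

```text
clock: 1.88
ee_pos: [0.4513, -0.3213, 0.0292]
orientation: [-0.03, -0.706, -0.032, 0.707]
ft_force: [-0.3, 0.0, -1.2]
width: 0.0601
```

```bash
python3 - <<'E'
from h import *
t=arm.snapshot('top');s=arm.snapshot('scene')
b=np.hstack([cv2.resize(t[180:340,410:530],None,fx=3.3,fy=3.3),cv2.resize(s[180:340,120:240],None,fx=3.3,fy=3.3)])
cv2.imwrite('pics/g3.png',cv2.convertScaleAbs(b,alpha=1.6))
o=arm.observe();print(o['ee_pos'],o['ft_force'])
E
```

```text
[ 0.45318619 -0.32322497  0.03225591] [-0.39625759 -0.65302072  0.01995873]
```

View pics/g3.png

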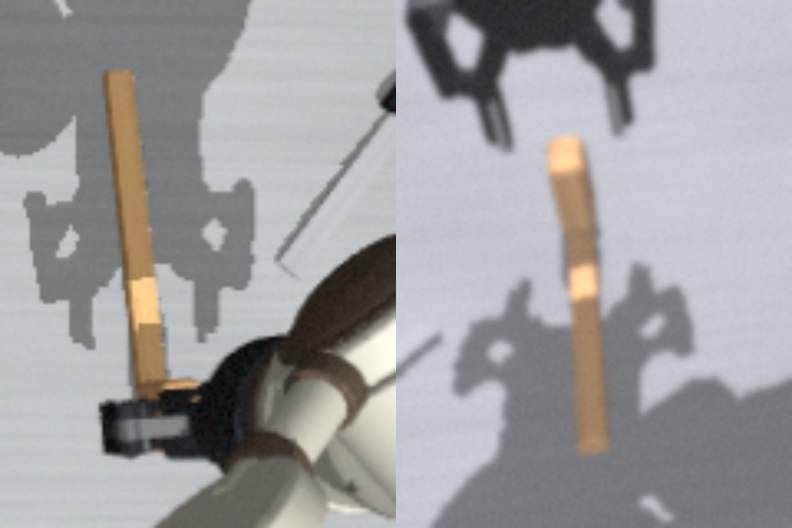

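```bash
python3 - <<'E'
from h import *
o=arm.observe();p=o['ee_pos'];print(p,proj('scene',p),proj('scene',p+[0,.035,0.013]),proj('scene',p+[0,-.035,0.013]),proj('top',p),proj('scene',[.4532,-.3226,.062]),proj('scene',[.6525,-.3058,.006]))
s=arm.snapshot('scene');cv2.imwrite('pics/g4.png',cv2.resize(s[100:340,60:300],None,fx=2.5,fy=2.5))
E
```

```text
[ 0.45318619 -0.32322497  0.03225591] [173.57300885 238.03679061] [189.83397158 231.33108289] [154.81688929 234.75377203] [461.15169346 305.98534524] [171.24151377 226.43115543] [180.08446669 315.75620004]
```

View pics/g4.png

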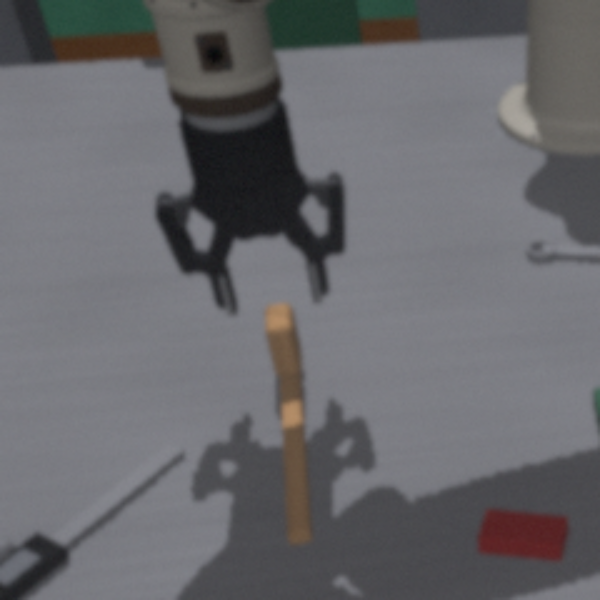

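```bash
python3 - <<'E'
from h import *
o=arm.observe();p=o['ee_pos']
for z in (0,.013,.03,.05,.07): print(z,proj('top',p+[0,.035,z]),proj('scene',p+[0,.03,z]),proj('scene',p+[0,-.03,z]))
def tri(a,b):
    e1,d1=ray('top',*a);e2,d2=ray('scene',*b);A=np.c_[d1,-d2];s=np.linalg.lstsq(A,e2-e1,rcond=None)[0];return e1+d1*s[0],e2+d2*s[1]
print(tri((442,310),(188,219)))
t=arm.snapshot('top');cv2.imwrite('pics/g5.png',cv2.resize(cv2.convertScaleAbs(t[270:340,420:520],alpha=2),None,fx=8,fy=8))
E
```

```text
0 [442.60124482 305.54452358] [188.11158082 236.46639053] [158.33923594 239.42623736]
0.013 [444.66312578 305.54160748] [187.09795817 231.46931008] [157.05540975 234.40445701]
0.03 [447.45218651 305.53750925] [185.74551161 224.80285528] [155.34208715 227.70368806]
0.05 [450.87588748 305.53223649] [184.11395648 216.76214581] [153.27464555 219.61951582]
0.07 [454.46409721 305.52642366] [182.43693206 208.49908574] [151.14897617 211.30942418]
(array([ 0.44574205, -0.27734593,  0.06775063]), array([ 0.44511729, -0.28814263,  0.07086046]))
```

View pics/g5.png

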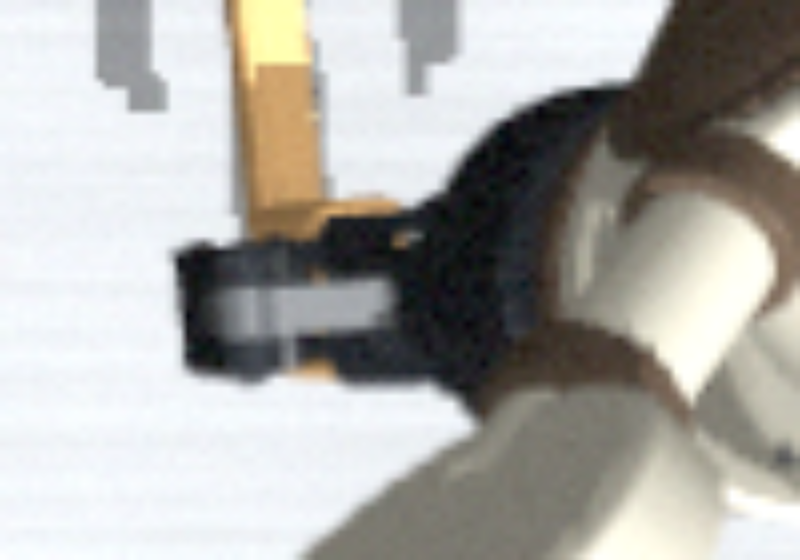

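```bash
python3 - <<'E'
from h import *
s=arm.snapshot('scene');cv2.imwrite('pics/g6.png',cv2.resize(cv2.convertScaleAbs(s[160:300,110:230],alpha=1.8),None,fx=4.2,fy=4.2))
o=arm.observe();print(o['ee_pos'],o['clock'])
E
```

```text
[ 0.45369177 -0.32357064  0.03294883] 2.1333
```

View pics/g6.png

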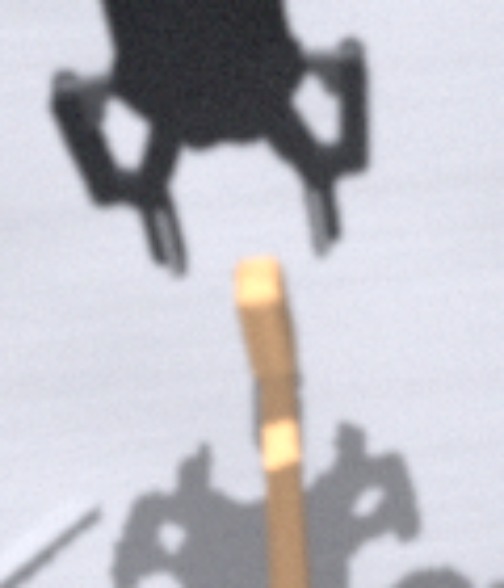

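Request:
play_rows([
  [[0, 0, -0.6, 0, 0, 0, 6], [0, 0, -1.1, 0, 0, 0, 6], [0, 0, -1.1, 0, 0, 0, 6]],
])

```text
clock: 2.38
ee_pos: [0.452, -0.3216, 0.0188]
orientation: [-0.031, -0.706, -0.032, 0.707]
ft_force: [-0.2, 0.7, -0.2]
width: 0.0601
```

```bash
python3 - <<'E'
from h import *
s=arm.snapshot('scene');t=arm.snapshot('top')
cv2.imwrite('pics/g7.png',np.hstack([cv2.resize(cv2.convertScaleAbs(s[180:300,110:230],alpha=1.8),None,fx=3.3,fy=3.3),cv2.resize(cv2.convertScaleAbs(t[240:360,400:520],alpha=1.8),None,fx=3.3,fy=3.3)]))
o=arm.observe();print(o['ee_pos'],o['ft_force'],o['q'])
E
```

```text
[ 0.45226964 -0.32184439  0.01942613] [ 0.48464839  0.36369569 -0.86173892] [-8.36208083e-01  3.13230302e-01  1.78837471e+00  2.03326329e-05
  1.04095087e+00  6.45785236e-01]
```

View pics/g7.png

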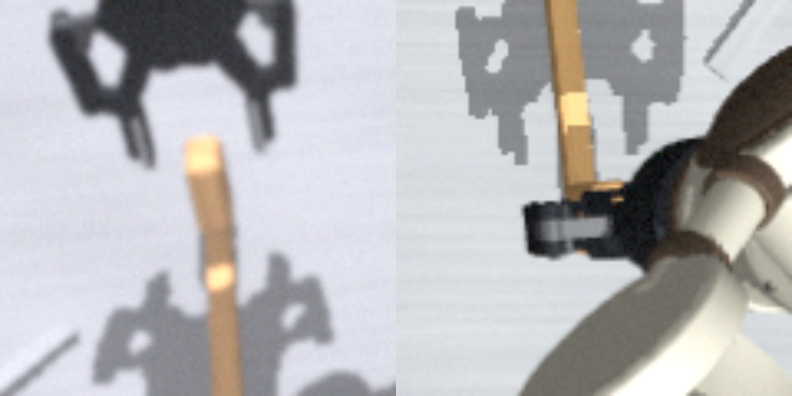

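```bash
python3 - <<'E'
from h import *
T=lambda x,y:((x-396)/3.3+400,240+y/3.3)
b=onz('top',*T(580,127),.012);print('block shadow edge on bar',b,'slope',(b[0]-.472)/.05)
for p in[(520,162),(634,152)]: print(onz('top',*T(*p),0))
print('initial: tip shadow etc')
E
```

```text
block shadow edge on bar [ 0.50450771 -0.32080861  0.012     ] slope 0.6501541926721033
[ 0.484618   -0.28907689  0.        ]
[ 0.49121441 -0.3560218   0.        ]
initial: tip shadow etc
```

Request:
play_rows([
  [[0, 0, 0, 0, 0, 0, 4], [0, 0, 0, 0, 0, 0, 2.6], [0, 0, 0, 0, 0, 0, 2.6], [0, 0, 0, 0, 0, 0, 2.6]],
], grip_force=20)

```text
clock: 2.82
ee_pos: [0.4526, -0.3222, 0.02]
orientation: [0.031, 0.706, 0.031, -0.706]
ft_force: [-0.2, -0.0, -0.3]
width: 0.026
```

```bash
python3 - <<'E'
from h import *
s=arm.snapshot('scene');t=arm.snapshot('top')
cv2.imwrite('pics/g8.png',np.hstack([cv2.resize(cv2.convertScaleAbs(s[180:280,120:220],alpha=1.8),None,fx=4,fy=4),cv2.resize(cv2.convertScaleAbs(t[260:360,400:500],alpha=1.8),None,fx=4,fy=4)]))
o=arm.observe();print(o['ee_pos'],o['ft_force'],o['width'])
E
```

```text
[ 0.45260889 -0.32222065  0.01995261] [-0.66020013  0.19438834  0.32822784] 0.025996970146350808
```

View pics/g8.png

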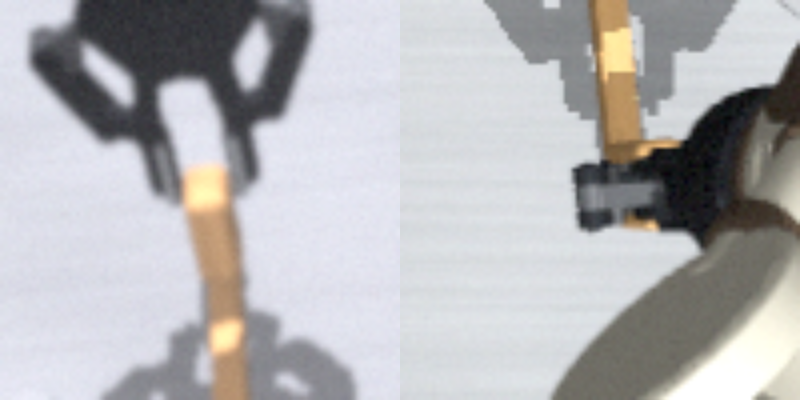

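Request:
play_rows([
  [[0, 0, -0.5, 0, 0, 0, 2.6], [0, 0, -1, 0, 0, 0, 2.6], [0, 0, -1, 0, 0, 0, 2.6]],
])

```text
clock: 3.17
ee_pos: [0.4518, -0.3213, 0.0084]
orientation: [-0.031, -0.706, -0.032, 0.707]
ft_force: [-0.1, -0.6, 0.2]
width: 0.0259
```

```bash
python3 - <<'E'
from h import *
s=arm.snapshot('scene');t=arm.snapshot('top')
cv2.imwrite('pics/g9.png',np.hstack([cv2.resize(cv2.convertScaleAbs(s[180:280,120:220],alpha=1.8),None,fx=4,fy=4),cv2.resize(cv2.convertScaleAbs(t[260:360,400:500],alpha=1.8),None,fx=4,fy=4)]))
o=arm.observe();print(o['ee_pos'],o['ft_force'],o['width'])
E
```

```text
[ 0.45219365 -0.32176789  0.00922568] [-0.34053871  0.3931867   0.15974206] 0.026000481146490634
```

View pics/g9.png

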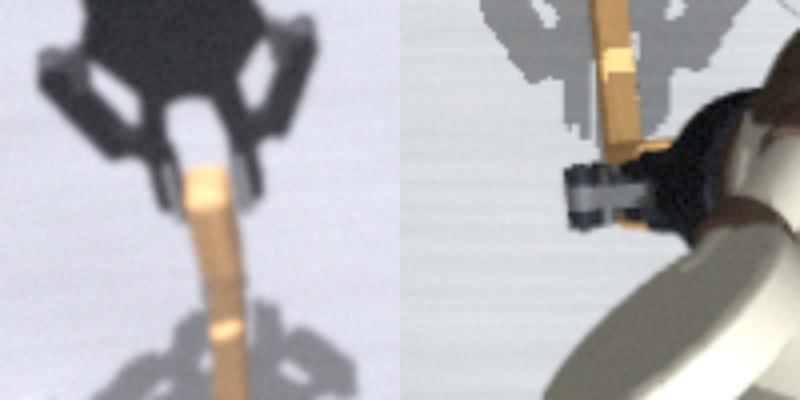

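```bash
python3 - <<'E'
from h import *
def onx(u,v,x):
    e,d=ray('scene',u,v); return e+d*(x-e[0])/d[0]
for x in(.452,.49): print('palm',onx(170,204.5,x))
for x in(.441,.452,.463): print('tipL',onx(163,232,x),'tipR',onx(184,230.5,x))
print('blocktop',onx(167,232,.434),onx(170,222,.434),onx(172,232,.472))
E
```

```text
palm [ 0.452      -0.31577963  0.11372974]
palm [ 0.49       -0.30920757  0.1375387 ]
tipL [ 0.441      -0.34359151  0.04151382] tipR [ 0.441      -0.30128433  0.04013716]
tipL [ 0.452      -0.3413316   0.04930715] tipR [ 0.452      -0.29960813  0.04794949]
tipL [ 0.463      -0.33907169  0.05710048] tipR [ 0.463      -0.29793192  0.05576181]
blocktop [ 0.434      -0.3370876   0.03555971] [ 0.434      -0.326546    0.06008691] [ 0.472      -0.32015532  0.06133916]
```

Request:
play_rows([
  [[0, 0, -0.3, 0, 0, 0, 2.6], [0, 0, -0.3, 0, 0, 0, 2.6]],
])

```text
clock: 3.43
ee_pos: [0.4524, -0.322, 0.0064]
orientation: [-0.031, -0.706, -0.032, 0.707]
ft_force: [-0.2, 0.1, -0.0]
width: 0.026
```

Request:
play_rows([
  [[0, 0, -0.3, 0, 0, 0, 2.6], [0, 0, -0.3, 0, 0, 0, 2.6]],
])

```text
clock: 3.6
ee_pos: [0.4523, -0.3219, 0.0033]
orientation: [-0.031, -0.706, -0.032, 0.707]
ft_force: [-0.5, 0.3, 0.2]
width: 0.0261
```

Request:
play_rows([
  [[0, 0, -0.2, 0, 0, 0, 2.6], [0, 0, -0.3, 0, 0, 0, 2.6], [0, 0, -0.3, 0, 0, 0, 2.6]],
])

```text
clock: 3.85
ee_pos: [0.4524, -0.322, 0.0006]
orientation: [-0.031, -0.706, -0.032, 0.707]
ft_force: [-0.1, -0.4, -0.2]
width: 0.0262
```

Request:
play_rows([
  [[0, 0, -0.2, 0, 0, 0, 2.6], [0, 0, -0.3, 0, 0, 0, 2.6], [0, 0, -0.3, 0, 0, 0, 2.6]],
])

```text
clock: 4.1
ee_pos: [0.4524, -0.322, -0.0024]
orientation: [-0.031, -0.706, -0.032, 0.707]
ft_force: [-0.1, -0.7, 0.3]
width: 0.0262
```

```bash
python3 - <<'E'
from h import *
s=arm.snapshot('scene');t=arm.snapshot('top')
cv2.imwrite('pics/g10.png',np.hstack([cv2.resize(cv2.convertScaleAbs(s[180:280,120:220],alpha=1.8),None,fx=4,fy=4),cv2.resize(cv2.convertScaleAbs(t[260:360,400:500],alpha=1.8),None,fx=4,fy=4)]))
o=arm.observe();print(o['ee_pos'],o['ft_force'],o['width'])
E
```

```text
[ 0.45252717 -0.32213301 -0.00218999] [0.28802592 0.32247528 0.60976777] 0.025880659317013405
```

View pics/g10.png

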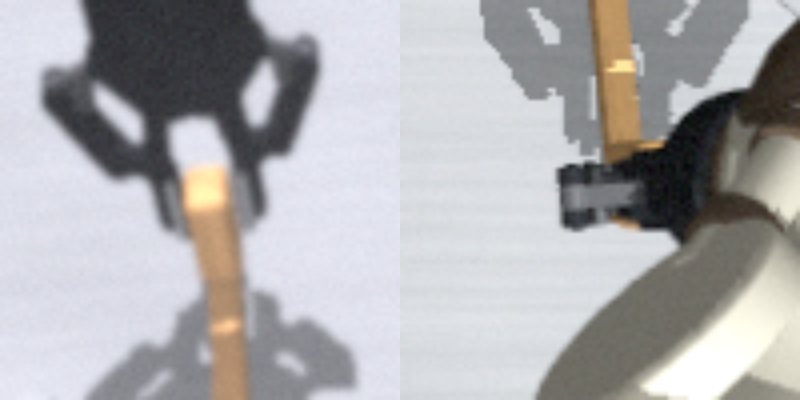

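Request:
play_rows([
  [[0, 0, -0.4, 0, 0, 0, 2.6], [0, 0, -0.6, 0, 0, 0, 2.6], [0, 0, -0.6, 0, 0, 0, 2.6]],
])

```text
clock: 4.45
ee_pos: [0.4522, -0.3217, -0.0089]
orientation: [-0.031, -0.706, -0.032, 0.707]
ft_force: [-0.4, -0.6, -0.8]
width: 0.0259
```

Request:
play_rows([
  [[0, 0, -0.2, 0, 0, 0, 2.6], [0, 0, -0.4, 0, 0, 0, 2.6], [0, 0, -0.4, 0, 0, 0, 2.6]],
])

```text
clock: 4.7
ee_pos: [0.4523, -0.3219, -0.0126]
orientation: [-0.031, -0.706, -0.032, 0.707]
ft_force: [-0.5, 0.3, -0.7]
width: 0.0259
```

```bash
python3 - <<'E'
from h import *
s=arm.snapshot('scene');t=arm.snapshot('top')
cv2.imwrite('pics/g11.png',np.hstack([cv2.resize(cv2.convertScaleAbs(s[180:280,120:220],alpha=1.8),None,fx=4,fy=4),cv2.resize(cv2.convertScaleAbs(t[260:360,400:500],alpha=1.8),None,fx=4,fy=4)]))
o=arm.observe();print(o['ee_pos'],o['ft_force'],o['width'])
E
```

```text
[ 0.45250671 -0.32212342 -0.01224292] [ 0.46608512  0.01047561 -0.29665193] 0.025594215121813476
```

View pics/g11.png

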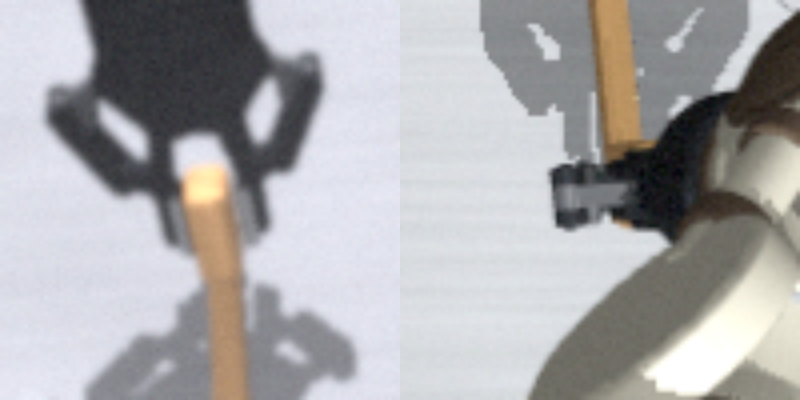

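Request:
play_rows([
  [[0, 0, -0.3, 0, 0, 0, 2.6], [0, 0, -0.3, 0, 0, 0, 1.8], [0, 0, -0.3, 0, 0, 0, 1.5], [0, 0, -0.3, 0, 0, 0, 1.5], [0, 0, -0.3, 0, 0, 0, 1.5]],
], grip_force=110)

```text
clock: 5.22
ee_pos: [0.4526, -0.3222, -0.0152]
orientation: [0.031, 0.706, 0.031, -0.706]
ft_force: [-0.1, 0.0, 0.9]
width: 0.0209
```

Request:
play_rows([
  [[0, 0, 1, 0, 0, 0, 1.5], [0, 0, 3, 0, 0, 0, 1.5], [0, 0, 6, 0, 0, 0, 1.5], [0, 0, 9, 0, 0, 0, 1.5], [0, 0, 9, 0, 0, 0, 1.5], [0, 0, 9, 0, 0, 0, 1.5]],
])

```text
clock: 5.72
ee_pos: [0.4538, -0.3235, 0.0775]
orientation: [0.033, 0.707, 0.03, -0.705]
ft_force: [0.4, 0.7, -2.5]
width: 0.0209
```

```bash
python3 - <<'E'
from h import *
s=arm.snapshot('scene');t=arm.snapshot('top')
cv2.imwrite('pics/g12.png',np.hstack([cv2.resize(cv2.convertScaleAbs(s[150:340,100:230],alpha=1.6),None,fx=3,fy=3),cv2.resize(cv2.convertScaleAbs(t[160:350,400:530],alpha=1.6),None,fx=3,fy=3)]))
o=arm.observe();print(o['ee_pos'],o['ft_force'],o['ft_torque'],o['width'])
E
```

```text
[ 0.45188598 -0.32144087  0.07407888] [-0.46266066 -0.30411099 -1.66699883] [0.04964889 0.06561631 0.04436116] 0.02095701559496913
```

View pics/g12.png

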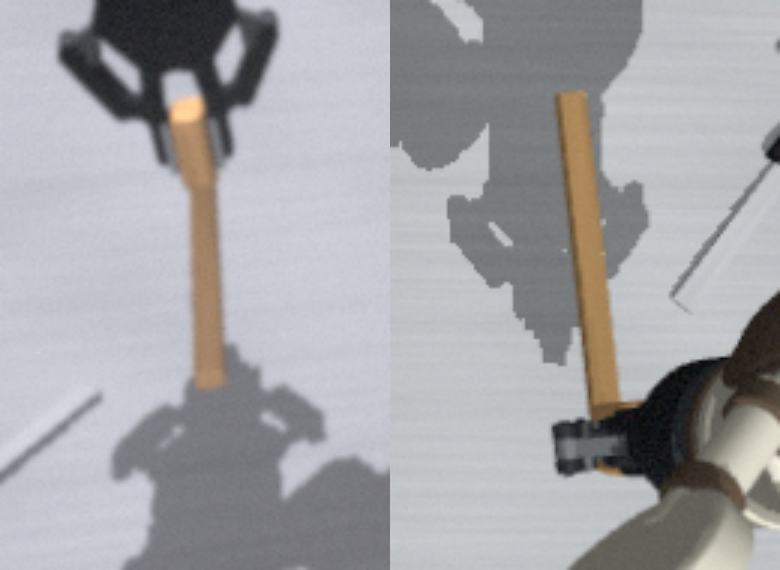

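```bash
cat >> h.py <<'E'
def tri(a,b):
    e1,d1=ray('top',*a);e2,d2=ray('scene',*b);A=np.c_[d1,-d2];s=np.linalg.lstsq(A,e2-e1,rcond=None)[0];p,q=e1+d1*s[0],e2+d2*s[1];return (p+q)/2,np.linalg.norm(p-q)
E
python3 - <<'E'
from h import *
print(tri((460.7,191),(170,275)))
o=arm.observe();print(o['ee_pos'],o['orientation'],o['q'])
E
```

```text
(array([ 0.65124848, -0.30532632,  0.10243847]), np.float64(0.0011336456333132378))
[ 0.45188598 -0.32144087  0.07407888] [-0.03093173 -0.70597133 -0.03190823  0.7068448 ] [-8.36177049e-01  2.32690050e-01  1.76342308e+00 -8.04448701e-05
  1.14733092e+00  6.45753977e-01]
```

Request:
play_rows([
  [[0, 0, 0.2, 0, 0, 0.12, 1.5], [0, 0, 0.4, 0, 0, 0.24, 1.5], [0, 0, 0.6, 0, 0, 0.36, 1.5], [0, 0, 0.8, 0, 0, 0.48, 1.5], [0, 0, 1, 0, 0, 0.6, 1.5], [0, 0, 1, 0, 0, 0.72, 1.5], [0, 0, 1, 0, 0, 0.84, 1.5], [0, 0, 1, 0, 0, 0.96, 1.5]],
])

```text
clock: 6.48
ee_pos: [0.4514, -0.3209, 0.0827]
orientation: [-0.354, -0.611, -0.357, 0.611]
ft_force: [-0.8, 0.8, -1.2]
width: 0.021
```

Request:
play_rows([
  [[1, 0.5, 0, 0, 0, 0.12, 1.5], [3, 1, 0, 0, 0, 0.24, 1.5], [5, 1.5, 0, 0, 0, 0.36, 1.5], [8, 2, 0, 0, 0, 0.48, 1.5], [11, 3, 0, 0, 0, 0.516, 1.5], [13, 4, 0, 0, 0, 0.516, 1.5], [14.5, 4.5, 0, 0, 0, 0.516, 1.5], [14.9, 4.7, 0, 0, 0, 0.516, 1.5]],
])

```text
clock: 7.15
ee_pos: [0.6022, -0.2731, 0.0824]
orientation: [-0.498, -0.501, -0.5, 0.501]
ft_force: [0.0, -0.5, -1.3]
width: 0.0207
```

```bash
python3 - <<'E'
from h import *
s=arm.snapshot('scene');t=arm.snapshot('top')
s=arm.snapshot('scene');t=arm.snapshot('top')
cv2.imwrite('pics/m1s.png',s);cv2.imwrite('pics/m1t.png',t)
o=arm.observe();print(o)
E
```

```text
{'clock': 7.35, 'q': array([-6.12301045e-01,  4.73057940e-01,  1.43353922e+00, -5.10492421e-04,
        1.23750882e+00, -6.05739478e-01]), 'qvel': array([-0.00808821, -0.01324156,  0.00079003,  0.00109641, -0.00095659,
        0.00252973]), 'joint_torque': array([ 6.73916582e-01, -5.02656662e+01, -3.20007205e+01,  8.20613606e-02,
        2.32512510e-02,  2.65992800e-03]), 'ee_pos': array([ 0.60009739, -0.27516112,  0.08365641]), 'orientation': array([-0.49755366, -0.50127177, -0.49924345,  0.50191927]), 'ft_force': array([ 0.14789182, -0.23418407, -1.37347818]), 'ft_torque': array([-0.12119682,  0.0320913 ,  0.00381879]), 'width': 0.020460452831388035}
```

View pics/m1s.png

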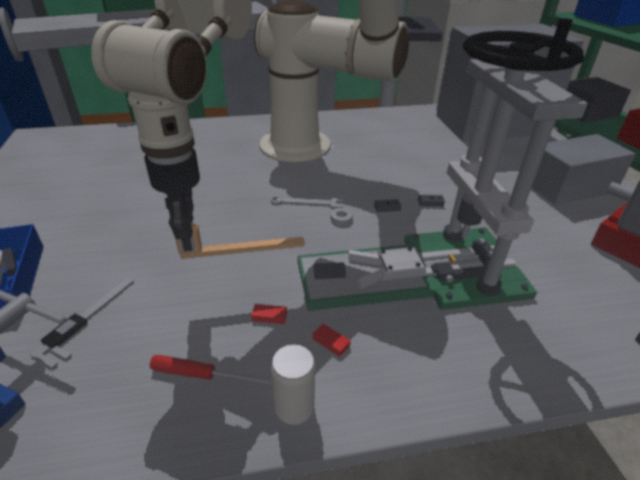

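View pics/m1t.png

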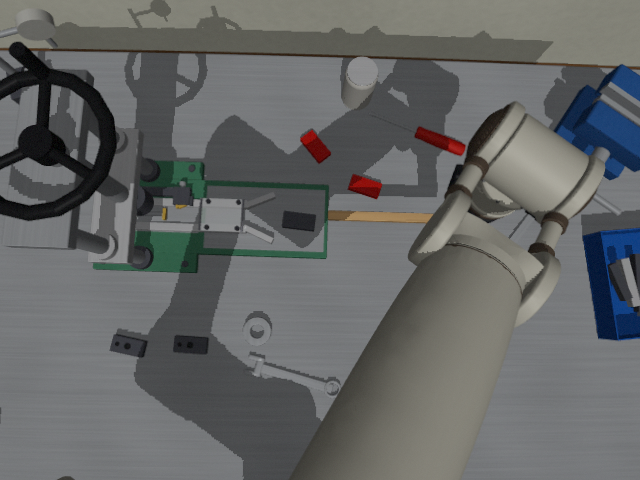

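```bash
python3 - <<'E'
from h import *
s=cv2.imread('pics/m1s.png');t=cv2.imread('pics/m1t.png')
cv2.imwrite('pics/m2.png',np.vstack([cv2.resize(cv2.convertScaleAbs(t[185:255,270:450],alpha=1.6),None,fx=4.4,fy=4.4,interpolation=2),cv2.resize(cv2.convertScaleAbs(s[215:285,170:350],alpha=1.6),None,fx=4.4,fy=4.4,interpolation=2)[:290]]))
E
```

```text
(no output)
```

View pics/m2.png

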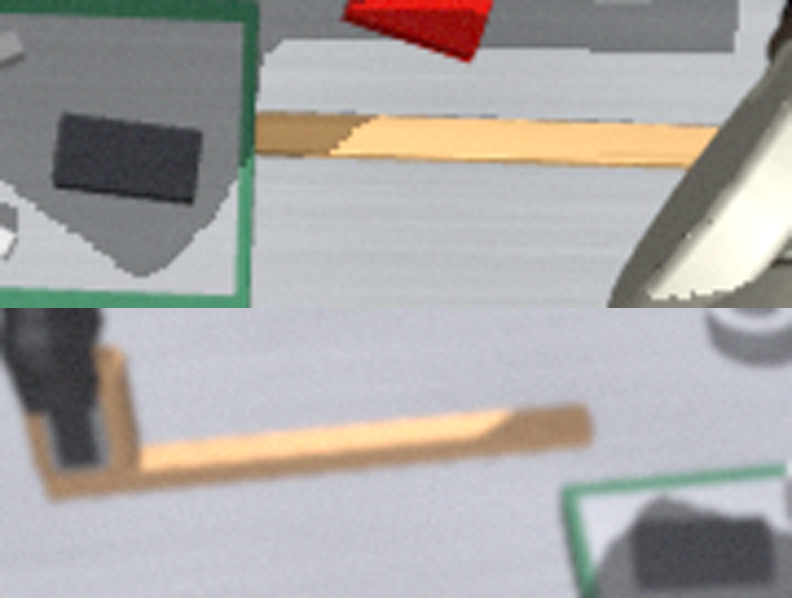

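```bash
python3 - <<'E'
from h import *
z=.1108
a=onz('top',328,185+131/4.4,z);b=onz('top',429,185+143/4.4,z)
for r in(113,150):print(onz('top',328,185+r/4.4,z))
print(a,b,(a-b)[0]/(a-b)[1]); print(tri((328,214.8),(170+590/4.4,215+(405-308)/4.4)))
E
```

```text
[ 0.60987743 -0.07347146  0.1108    ]
[ 0.59544765 -0.07362938  0.1108    ]
[ 0.60284845 -0.07354834  0.1108    ] [ 0.60165037 -0.2457513   0.1108    ] 0.006957365519831772
(array([ 0.60211567, -0.07316248,  0.11461827]), np.float64(0.0003913627620569415))
```

Request:
play_rows([
  [[0, 0, -2, 0, 0, -0.008, 1.5], [0, 0, -4, 0, 0, -0.008, 1.5], [0, 0, -6, 0, 0, -0.008, 1.5], [0, 0, -7, 0, 0, -0.008, 1.5], [0, 0, -7.4, 0, 0, -0.008, 1.5], [0, 0, -7.6, 0, 0, -0.008, 1.5], [0, 0, -7.6, 0, 0, -0.008, 1.5]],
])

```text
clock: 7.93
ee_pos: [0.6016, -0.2757, 0.0095]
orientation: [0.497, 0.504, 0.496, -0.504]
ft_force: [0.4, -0.5, -1.2]
width: 0.0211
```

```bash
python3 - <<'E'
from h import *
s=arm.snapshot('scene');t=arm.snapshot('top')
cv2.imwrite('pics/m3.png',np.vstack([cv2.resize(cv2.convertScaleAbs(t[185:255,270:450],alpha=1.6),None,fx=4.4,fy=4.4,interpolation=2),cv2.resize(cv2.convertScaleAbs(s[230:300,190:370],alpha=1.6),None,fx=4.4,fy=4.4,interpolation=2)[:290]]))
o=arm.observe();print(o['ee_pos'],o['ft_force'],o['ft_torque'])
E
```

```text
[ 0.60239125 -0.27593302  0.01039035] [-0.29850117  1.06856744 -0.90134559] [-0.00350794  0.01907392  0.02198972]
```

View pics/m3.png

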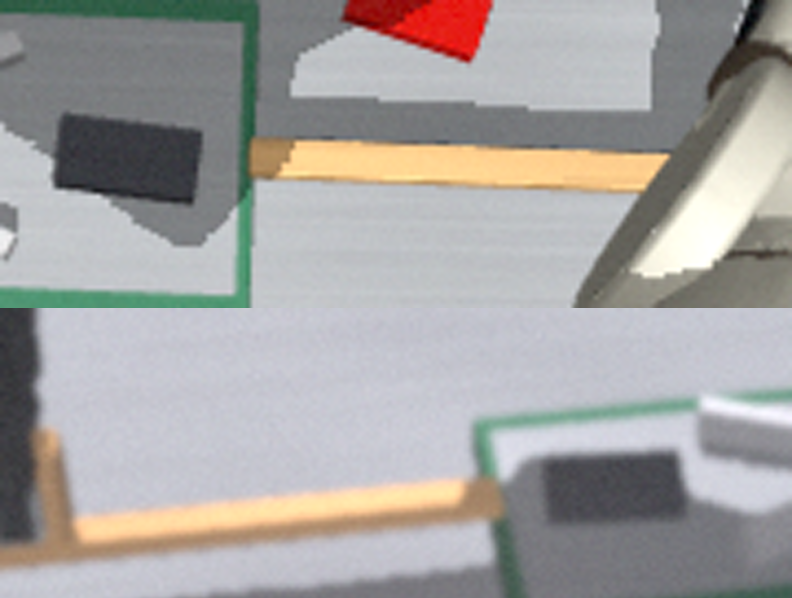

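```bash
python3 - <<'E'
from h import *
f=lambda x,y,z:onz('top',270+x/4.4,185+y/4.4,z)
print('tip',f(250,138,.0376),f(250,174,.0376)); print('far',f(640,152,.0376),f(640,187,.0376))
print('blank',[f(*p,.036) for p in[(60,114),(202,130),(193,204),(54,186)]])
print('bed edge',f(257,5,.02),f(248,300,.02))
print(tri((270+250/4.4,185+138/4.4),(190+465/4.4,230+(480-308)/4.4)),)
E
```

```text
tip [ 0.6136397  -0.07511674  0.0376    ] [ 0.59837968 -0.07528922  0.0376    ]
far [ 0.61098049 -0.23959928  0.0376    ] [ 0.59604799 -0.23938291  0.0376    ]
blank [array([0.62256488, 0.00450606, 0.036     ]), array([ 0.61694016, -0.05502902,  0.036     ]), array([ 0.5855171 , -0.05173057,  0.036     ]), array([0.5920114 , 0.00627444, 0.036     ])]
bed edge [ 0.67514518 -0.07832875  0.02      ] [ 0.54742209 -0.07590934  0.02      ]
(array([ 0.61073304, -0.08249839,  0.04672766]), np.float64(0.015829841119235643))
```

Request:
play_rows([
  [[0, 0, -0.15, 0, 0, 0, 1.5], [0, 0.2, -0.3, 0, 0, 0, 1.5], [0, 0.6, -0.3, 0, 0, 0, 1.5], [0, 0.6, -0.3, 0, 0, 0, 1.5]],
])

```text
clock: 8.37
ee_pos: [0.6015, -0.2682, 0.0058]
orientation: [0.496, 0.503, 0.497, -0.503]
ft_force: [-0.4, 0.9, -1.1]
width: 0.0205
```

Request:
play_rows([
  [[0, 0, -0.1, 0, 0, 0, 1.5], [0, 0, -0.2, 0, 0, 0, 1.5], [0, 0, -0.2, 0, 0, 0, 1.5]],
])

```text
clock: 8.62
ee_pos: [0.6017, -0.269, 0.004]
orientation: [0.496, 0.504, 0.497, -0.503]
ft_force: [-1.2, -0.1, 1.2]
width: 0.021
```

Request:
play_rows([
  [[0, 0.1, 0.2, 0, 0, 0, 1.5], [0, 0.4, 0.2, 0, 0, 0, 1.5], [0, 0.7, 0.2, 0, 0, 0, 1.5], [0, 1.0, 0.2, 0, 0, 0, 1.5], [0, 1.2, 0.2, 0, 0, 0, 1.5], [0, 1.4, 0.2, 0, 0, 0, 1.5], [0, 1.6, 0.2, 0, 0, 0, 1.5], [0, 1.8, 0.2, 0, 0, 0, 1.5]],
])

```text
clock: 9.28
ee_pos: [0.6016, -0.251, 0.0059]
orientation: [-0.497, -0.503, -0.496, 0.503]
ft_force: [1.1, -1.1, -1.0]
width: 0.0208
```

Request:
play_rows([
  [[0.01, 0.3, 0, 0, 0, 0, 1.5], [0.02, 0.6, 0, 0, 0, 0, 1.5], [0.03, 0.9, 0, 0, 0, 0, 1.5], [0.04, 1.2, 0, 0, 0, 0, 1.5], [0.06, 1.5, 0, 0, 0, 0, 1.5], [0.08, 1.8, 0, 0, 0, 0, 1.5], [0.1, 2.1, 0, 0, 0, 0, 1.5], [0.12, 2.4, 0, 0, 0, 0, 1.5]],
])

```text
clock: 9.95
ee_pos: [0.6028, -0.2268, 0.0059]
orientation: [-0.497, -0.503, -0.496, 0.503]
ft_force: [-0.0, -0.5, -1.1]
width: 0.0206
```

```bash
python3 - <<'E'
from h import *
s=arm.snapshot('scene');t=arm.snapshot('top')
cv2.imwrite('pics/p1.png',np.vstack([cv2.resize(cv2.convertScaleAbs(t[185:255,190:370],alpha=1.6),None,fx=4.4,fy=4.4,interpolation=2),cv2.resize(cv2.convertScaleAbs(s[230:300,270:450],alpha=1.6),None,fx=4.4,fy=4.4,interpolation=2)[:290]]))
o=arm.observe();print(o['ee_pos'],o['ft_force'],o['ft_torque'])
E
```

```text
[ 0.60276029 -0.2264573   0.00579498] [-0.78275545 -0.59437782 -0.82875623] [-0.00145129 -0.04934785  0.02801955]
```

View pics/p1.png

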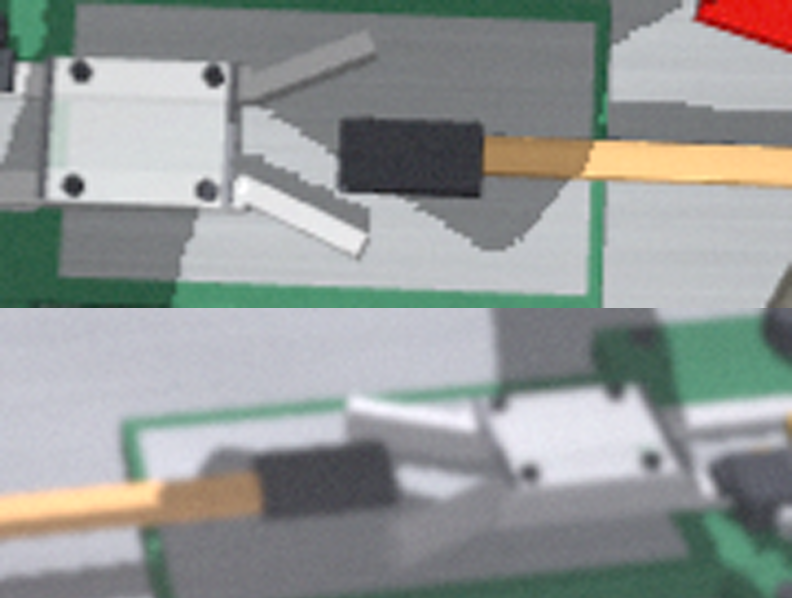

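```bash
python3 - <<'E'
from h import *
f=lambda x,y,z:onz('top',190+x/4.4,185+y/4.4,z)[:2].round(4)
print('blank',[f(*p,.036) for p in[(340,118),(483,122),(481,197),(339,190)]])
print('guard',[f(*p,.043) for p in[(50,58),(233,62),(230,208),(45,205)]])
print('guides top',[f(*p,.038) for p in[(370,30),(378,50),(372,234),(358,260),(243,98),(240,205)]])
print('stick',f(490,140,.034),f(490,175,.034),f(780,143,.034),f(780,184,.034))
E
```

```text
blank [array([0.6203, 0.0345]), array([ 0.6198, -0.0252]), array([ 0.588, -0.025]), array([0.5898, 0.0341])]
guard [array([0.6419, 0.1549]), array([0.6417, 0.079 ]), array([0.5804, 0.0781]), array([0.5802, 0.154 ])]
guides top [array([0.6577, 0.0229]), array([0.6492, 0.0193]), array([0.5713, 0.0198]), array([0.5604, 0.0252]), array([0.6276, 0.075 ]), array([0.5824, 0.0746])]
stick [ 0.6125 -0.0283] [ 0.5977 -0.0286] [ 0.6137 -0.1504] [ 0.5962 -0.1504]
```

Request:
play_rows([
  [[0.05, 0.3, 0, 0, 0, 0, 1.5], [0.1, 0.6, 0, 0, 0, 0, 1.5], [0.18, 0.9, 0, 0, 0, 0, 1.5], [0.25, 1.2, 0, 0, 0, 0, 1.5], [0.32, 1.5, 0, 0, 0, 0, 1.5], [0.38, 1.8, 0, 0, 0, 0, 1.5], [0.44, 2.1, 0, 0, 0, 0, 1.5], [0.48, 2.4, 0, 0, 0, 0, 1.5]],
])

```text
clock: 10.72
ee_pos: [0.6076, -0.2028, 0.0059]
orientation: [0.497, 0.503, 0.497, -0.503]
ft_force: [-0.1, -0.1, -0.9]
width: 0.0208
```

```bash
python3 - <<'E'
from h import *
s=arm.snapshot('scene');t=arm.snapshot('top')
cv2.imwrite('pics/p2.png',np.vstack([cv2.resize(cv2.convertScaleAbs(t[185:255,190:370],alpha=1.6),None,fx=4.4,fy=4.4,interpolation=2),cv2.resize(cv2.convertScaleAbs(s[230:300,270:450],alpha=1.6),None,fx=4.4,fy=4.4,interpolation=2)[:290]]))
o=arm.observe();print(o['ee_pos'],o['ft_force'],o['ft_torque'])
E
```

```text
[ 0.60756285 -0.20246668  0.00578494] [-0.62211219 -1.21778695 -1.34815401] [ 0.00217203  0.01650077 -0.00927518]
```

View pics/p2.png

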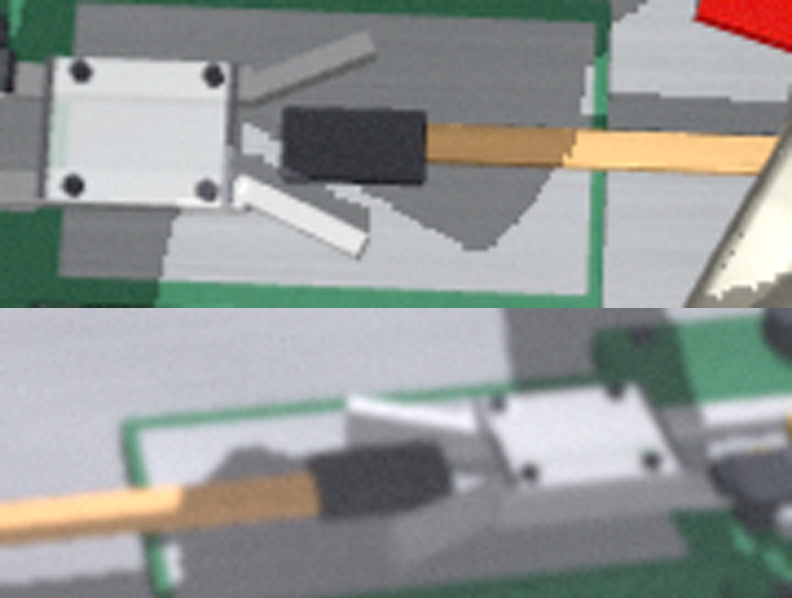

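Request:
play_rows([
  [[0.03, 0.3, 0, 0, 0, 0, 1.5], [0.05, 0.6, 0, 0, 0, 0, 1.5], [0.07, 0.9, 0, 0, 0, 0, 1.5], [0.09, 1.2, 0, 0, 0, 0, 1.5], [0.1, 1.5, 0, 0, 0, 0, 1.5], [0.11, 1.8, 0, 0, 0, 0, 1.5], [0.12, 2.1, 0, 0, 0, 0, 1.5], [0.13, 2.4, 0, 0, 0, 0, 1.5]],
])

```text
clock: 11.48
ee_pos: [0.6088, -0.1788, 0.0058]
orientation: [-0.496, -0.503, -0.497, 0.503]
ft_force: [1.1, -0.6, -1.3]
width: 0.0206
```

```bash
python3 - <<'E'
from h import *
s=arm.snapshot('scene');t=arm.snapshot('top')
cv2.imwrite('pics/p3.png',np.vstack([cv2.resize(cv2.convertScaleAbs(t[185:255,190:370],alpha=1.6),None,fx=4.4,fy=4.4,interpolation=2),cv2.resize(cv2.convertScaleAbs(s[230:300,270:450],alpha=1.6),None,fx=4.4,fy=4.4,interpolation=2)[:290]]))
o=arm.observe();print(o['ee_pos'],o['ft_force'],o['ft_torque'])
E
```

```text
[ 0.60884929 -0.17848299  0.00581997] [-0.13979172  0.04770772 -1.90210155] [-0.08012001 -0.00866242  0.01496107]
```

View pics/p3.png

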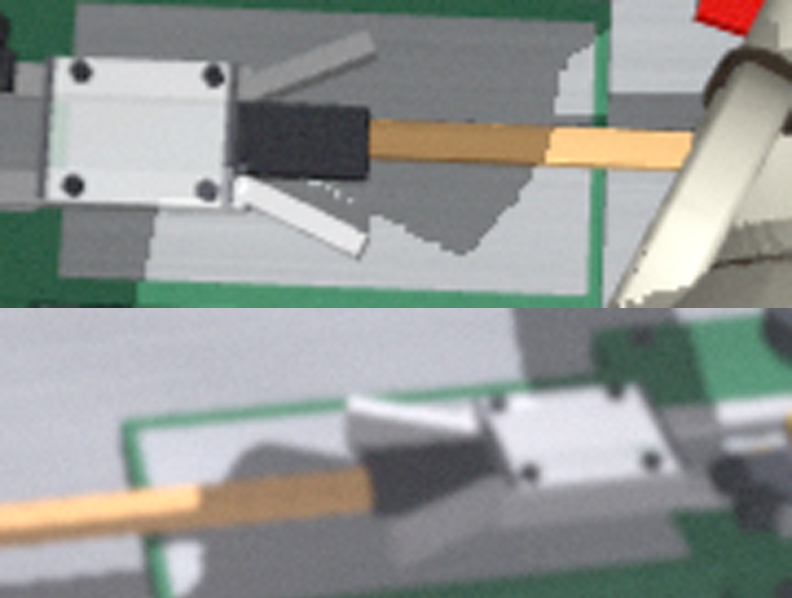

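Request:
play_rows([
  [[0.01, 0.3, 0, 0, 0, 0, 1.5], [0.01, 0.6, 0, 0, 0, 0, 1.5], [0.01, 0.9, 0, 0, 0, 0, 1.5], [0.01, 1.2, 0, 0, 0, 0, 1.5], [0.02, 1.5, 0, 0, 0, 0, 1.5], [0.02, 1.8, 0, 0, 0, 0, 1.5], [0.02, 2.1, 0, 0, 0, 0, 1.5], [0.03, 2.4, 0, 0, 0, 0, 1.5]],
])

```text
clock: 12.25
ee_pos: [0.6091, -0.1548, 0.0058]
orientation: [-0.496, -0.503, -0.497, 0.503]
ft_force: [0.2, -0.1, -1.0]
width: 0.021
```

Request:
play_rows([
  [[0.01, 0.3, 0, 0, 0, 0, 1.5], [0.01, 0.6, 0, 0, 0, 0, 1.5], [0.01, 0.9, 0, 0, 0, 0, 1.5], [0.01, 1.2, 0, 0, 0, 0, 1.5], [0.02, 1.5, 0, 0, 0, 0, 1.5], [0.02, 1.8, 0, 0, 0, 0, 1.5], [0.02, 2.1, 0, 0, 0, 0, 1.5], [0.03, 2.4, 0, 0, 0, 0, 1.5]],
])

```text
clock: 12.92
ee_pos: [0.6095, -0.1309, 0.0059]
orientation: [0.496, 0.503, 0.496, -0.503]
ft_force: [-0.1, -1.2, -1.2]
width: 0.0206
```

```bash
python3 - <<'E'
from h import *
s=arm.snapshot('scene');t=arm.snapshot('top')
cv2.imwrite('pics/p4.png',np.vstack([cv2.resize(cv2.convertScaleAbs(t[185:255,150:330],alpha=1.6),None,fx=4.4,fy=4.4,interpolation=2),cv2.resize(cv2.convertScaleAbs(s[220:290,330:510],alpha=1.6),None,fx=4.4,fy=4.4,interpolation=2)[:290]]))
o=arm.observe();print(o['ee_pos'],o['ft_force'],o['ft_torque'])
E
```

```text
[ 0.60941095 -0.13051072  0.00580325] [ 0.07033075  0.27240973 -0.54363572] [-0.08942016  0.00861654 -0.01689248]
```

View pics/p4.png

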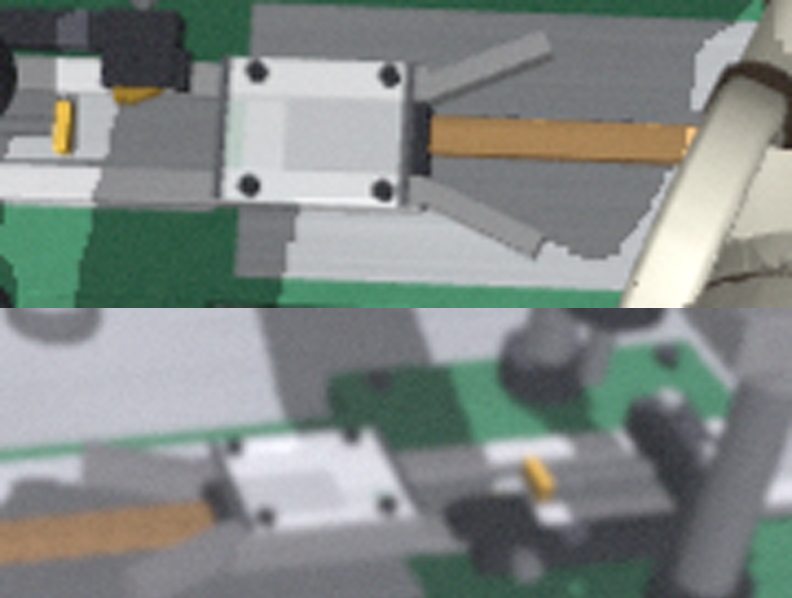

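Request:
play_rows([
  [[0.01, 0.3, 0, 0, 0, 0, 1.5], [0.01, 0.6, 0, 0, 0, 0, 1.5], [0.01, 0.9, 0, 0, 0, 0, 1.5], [0.01, 1.2, 0, 0, 0, 0, 1.5], [0.02, 1.5, 0, 0, 0, 0, 1.5], [0.02, 1.8, 0, 0, 0, 0, 1.5], [0.02, 2.1, 0, 0, 0, 0, 1.5], [0.03, 2.4, 0, 0, 0, 0, 1.5]],
])

```text
clock: 13.68
ee_pos: [0.6097, -0.1068, 0.0058]
orientation: [-0.496, -0.503, -0.497, 0.503]
ft_force: [-0.4, -0.4, -0.9]
width: 0.0211
```

Request:
play_rows([
  [[0.01, 0.3, 0, 0, 0, 0, 1.5], [0.01, 0.6, 0, 0, 0, 0, 1.5], [0.01, 0.9, 0, 0, 0, 0, 1.5], [0.01, 1.2, 0, 0, 0, 0, 1.5], [0.02, 1.5, 0, 0, 0, 0, 1.5], [0.02, 1.8, 0, 0, 0, 0, 1.5], [0.02, 2.1, 0, 0, 0, 0, 1.5], [0.02, 2.4, 0, 0, 0, 0, 1.5]],
])

```text
clock: 14.35
ee_pos: [0.6099, -0.0829, 0.0058]
orientation: [-0.496, -0.503, -0.496, 0.503]
ft_force: [0.5, -0.4, -0.7]
width: 0.0203
```

```bash
python3 - <<'E'
from h import *
s=arm.snapshot('scene');t=arm.snapshot('top')
cv2.imwrite('pics/p5.png',np.vstack([cv2.resize(cv2.convertScaleAbs(t[185:255,130:310],alpha=1.6),None,fx=4.4,fy=4.4,interpolation=2),cv2.resize(cv2.convertScaleAbs(s[220:290,330:510],alpha=1.6),None,fx=4.4,fy=4.4,interpolation=2)[:290]]))
o=arm.observe();print(o['ee_pos'],o['ft_force'],o['ft_torque'])
E
```

```text
[ 0.60987331 -0.08252267  0.00579402] [ 0.00145521 -0.69274671 -0.90017116] [-0.10880425 -0.04360948  0.07490395]
```

View pics/p5.png

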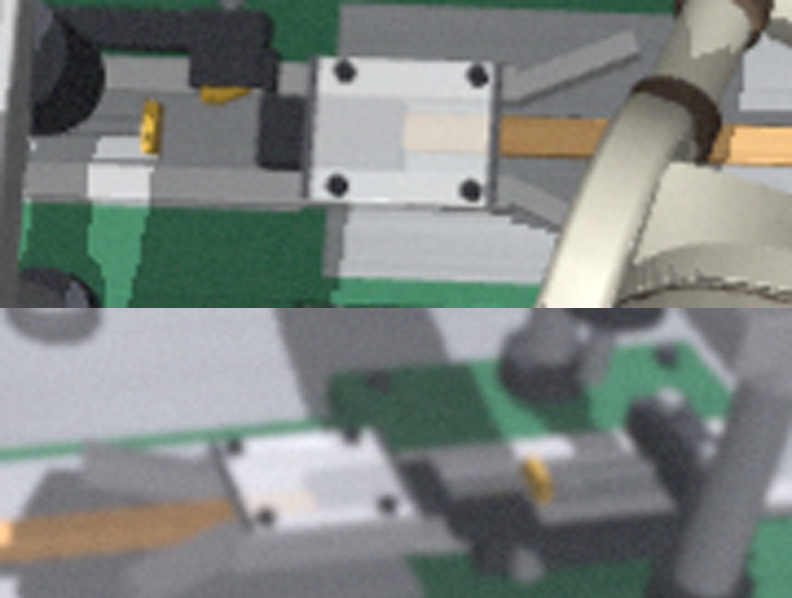

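Request:
play_rows([
  [[0, 0.25, 0, 0, 0, 0, 1.5], [0.01, 0.5, 0, 0, 0, 0, 1.5], [0.01, 0.75, 0, 0, 0, 0, 1.5], [0.01, 1.0, 0, 0, 0, 0, 1.5], [0.01, 1.25, 0, 0, 0, 0, 1.5], [0.02, 1.5, 0, 0, 0, 0, 1.5], [0.02, 1.75, 0, 0, 0, 0, 1.5], [0.02, 2.0, 0, 0, 0, 0, 1.5]],
])

```text
clock: 15.12
ee_pos: [0.6102, -0.0631, 0.0059]
orientation: [-0.497, -0.503, -0.496, 0.504]
ft_force: [0.4, -1.3, -0.3]
width: 0.0208
```

Request:
play_rows([
  [[0, 0.2, 0, 0, 0, 0, 1.5], [0.01, 0.4, 0, 0, 0, 0, 1.5], [0.01, 0.6, 0, 0, 0, 0, 1.5], [0.01, 0.8, 0, 0, 0, 0, 1.5], [0.01, 1.0, 0, 0, 0, 0, 1.5], [0.02, 1.2, 0, 0, 0, 0, 1.5], [0.02, 1.4, 0, 0, 0, 0, 1.5], [0.02, 1.6, 0, 0, 0, 0, 1.5]],
])

```text
clock: 15.78
ee_pos: [0.6103, -0.047, 0.0058]
orientation: [-0.496, -0.503, -0.497, 0.503]
ft_force: [-0.7, -1.1, -0.7]
width: 0.0209
```

Request:
play_rows([
  [[0, 0.15, 0, 0, 0, 0, 1.5], [0, 0.3, 0, 0, 0, 0, 1.5], [0.01, 0.45, 0, 0, 0, 0, 1.5], [0.01, 0.6, 0, 0, 0, 0, 1.5], [0.01, 0.75, 0, 0, 0, 0, 1.5], [0.01, 0.9, 0, 0, 0, 0, 1.5]],
])

```text
clock: 16.28
ee_pos: [0.6106, -0.0387, 0.006]
orientation: [-0.497, -0.503, -0.496, 0.504]
ft_force: [-0.3, -5.3, -0.2]
width: 0.0208
```

```bash
python3 - <<'E'
from h import *
s=arm.snapshot('scene');t=arm.snapshot('top')
cv2.imwrite('pics/p6.png',np.vstack([cv2.resize(cv2.convertScaleAbs(t[185:255,130:310],alpha=1.6),None,fx=4.4,fy=4.4,interpolation=2),cv2.resize(cv2.convertScaleAbs(s[220:290,330:510],alpha=1.6),None,fx=4.4,fy=4.4,interpolation=2)[:290]]))
o=arm.observe();print(o['ee_pos'],o['ft_force'],o['ft_torque'])
E
```

```text
[ 0.61061509 -0.03852015  0.00604568] [-0.61734192 -3.97082292 -1.10015696] [-0.56405548  0.04884173  0.06960455]
```

View pics/p6.png

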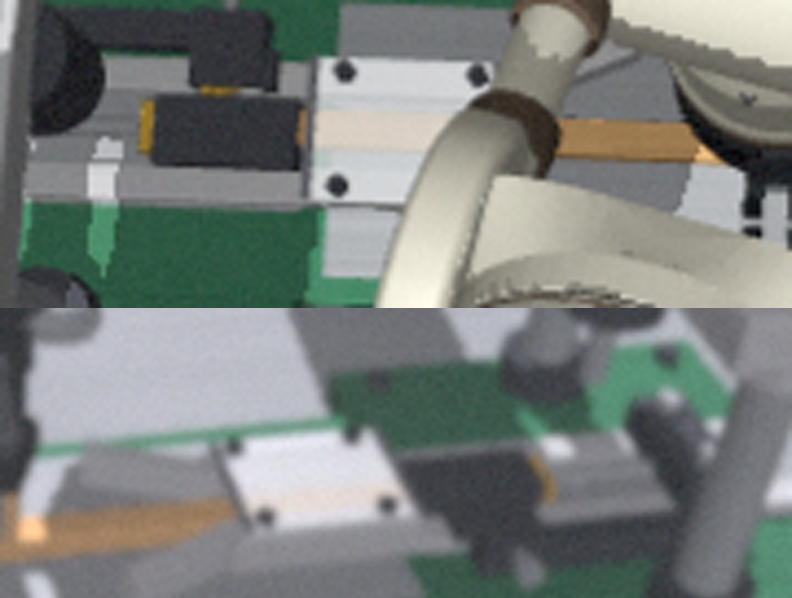

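Request:
play_rows([
  [[0, 0.15, 0, 0, 0, 0, 1.5], [0, 0.3, 0, 0, 0, 0, 1.5], [0.01, 0.45, 0, 0, 0, 0, 1.5], [0.01, 0.6, 0, 0, 0, 0, 1.5], [0.01, 0.75, 0, 0, 0, 0, 1.5], [0.01, 0.9, 0, 0, 0, 0, 1.5], [0.01, 1.05, 0, 0, 0, 0, 1.5], [0.01, 1.2, 0, 0, 0, 0, 1.5]],
])

```text
clock: 17.05
ee_pos: [0.6108, -0.0265, 0.006]
orientation: [-0.497, -0.503, -0.496, 0.504]
ft_force: [-1.0, -6.0, 0.3]
width: 0.0211
```

Request:
play_rows([
  [[0, 0.15, 0, 0, 0, 0, 1.5], [0, 0.3, 0, 0, 0, 0, 1.5], [0, 0.45, 0, 0, 0, 0, 1.5], [0.01, 0.6, 0, 0, 0, 0, 1.5], [0.01, 0.75, 0, 0, 0, 0, 1.5], [0.01, 0.9, 0, 0, 0, 0, 1.5], [0.01, 1.05, 0, 0, 0, 0, 1.5], [0.01, 1.2, 0, 0, 0, 0, 1.5]],
])

```text
clock: 17.72
ee_pos: [0.611, -0.015, 0.0062]
orientation: [-0.497, -0.503, -0.496, 0.504]
ft_force: [0.2, -7.1, 0.5]
width: 0.0207
```

```bash
python3 - <<'E'
from h import *
s=arm.snapshot('scene');t=arm.snapshot('top')
cv2.imwrite('pics/p7.png',np.vstack([cv2.resize(cv2.convertScaleAbs(t[185:255,130:310],alpha=1.6),None,fx=4.4,fy=4.4,interpolation=2),cv2.resize(cv2.convertScaleAbs(s[220:290,330:510],alpha=1.6),None,fx=4.4,fy=4.4,interpolation=2)[:290]]))
o=arm.observe();print(o['ee_pos'],o['ft_force'],o['ft_torque'])
E
```

```text
[ 0.61099141 -0.01464957  0.00612543] [-1.13956805 -5.8920691  -0.31878639] [-1.0741461   0.06967128  0.0117746 ]
```

View pics/p7.png

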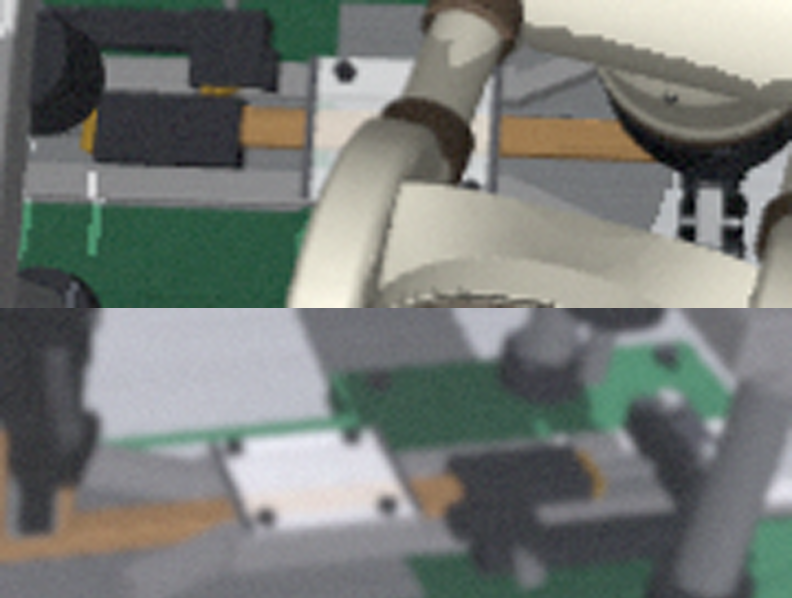

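Request:
play_rows([
  [[0, 0.1, 0, 0, 0, 0, 1.5], [0, 0.2, 0, 0, 0, 0, 1.5], [0, 0.3, 0, 0, 0, 0, 1.5], [0, 0.4, 0, 0, 0, 0, 1.5], [0.01, 0.5, 0, 0, 0, 0, 1.5], [0.01, 0.6, 0, 0, 0, 0, 1.5], [0.01, 0.7, 0, 0, 0, 0, 1.5], [0.01, 0.8, 0, 0, 0, 0, 1.5]],
])

```text
clock: 18.48
ee_pos: [0.6112, -0.0073, 0.0062]
orientation: [-0.497, -0.503, -0.496, 0.504]
ft_force: [-1.0, -7.8, 0.3]
width: 0.0207
```

Request:
play_rows([
  [[0, 0.08, 0, 0, 0, 0, 1.5], [0, 0.16, 0, 0, 0, 0, 1.5], [0, 0.24, 0, 0, 0, 0, 1.5]],
])

```text
clock: 18.73
ee_pos: [0.6112, -0.005, 0.0063]
orientation: [-0.497, -0.503, -0.496, 0.504]
ft_force: [-0.4, -7.9, 0.4]
width: 0.0208
```

Request:
play_rows([
  [[0, 0.08, 0, 0, 0, 0, 1.5], [0, 0.16, 0, 0, 0, 0, 1.5]],
])

```text
clock: 18.9
ee_pos: [0.6112, -0.0034, 0.0063]
orientation: [-0.497, -0.503, -0.496, 0.504]
ft_force: [-0.3, -8.4, 0.1]
width: 0.0205
```

Request:
play_rows([
  [[0, 0.08, 0, 0, 0, 0, 1.5], [0, 0.16, 0, 0, 0, 0, 1.5]],
])

```text
clock: 19.07
ee_pos: [0.6113, -0.0019, 0.0063]
orientation: [-0.497, -0.503, -0.496, 0.504]
ft_force: [-0.4, -9.0, -0.1]
width: 0.0208
```

Force rises smoothly as expected. I'm continuing in sub-millimetre rows.

Request:
play_rows([
  [[0, 0.05, 0, 0, 0, 0, 1.5], [0, 0.1, 0, 0, 0, 0, 1.5]],
])

```text
clock: 19.23
ee_pos: [0.6113, -0.001, 0.0063]
orientation: [-0.497, -0.503, -0.496, 0.504]
ft_force: [-1.1, -8.7, 1.4]
width: 0.0209
```

Request:
play_rows([
  [[0, 0.05, 0, 0, 0, 0, 1.5], [0, 0.1, 0, 0, 0, 0, 1.5]],
])

```text
clock: 19.4
ee_pos: [0.6113, -0.0, 0.0063]
orientation: [-0.497, -0.503, -0.496, 0.504]
ft_force: [0.0, -8.8, 1.2]
width: 0.0211
```

```bash
python3 - <<'E'
from h import *
t=arm.snapshot('top')
cv2.imwrite('pics/p8.png',cv2.resize(cv2.convertScaleAbs(t[185:255,130:240],alpha=1.6),None,fx=7,fy=7,interpolation=2))
o=arm.observe();print(o['ee_pos'],o['ft_force'],o['ft_torque'])
E
```

```text
[6.11311592e-01 6.23785542e-05 6.36109002e-03] [-0.67778682 -8.17571814  1.24908665] [-1.46950634  0.05041143  0.06668369]
```

View pics/p8.png

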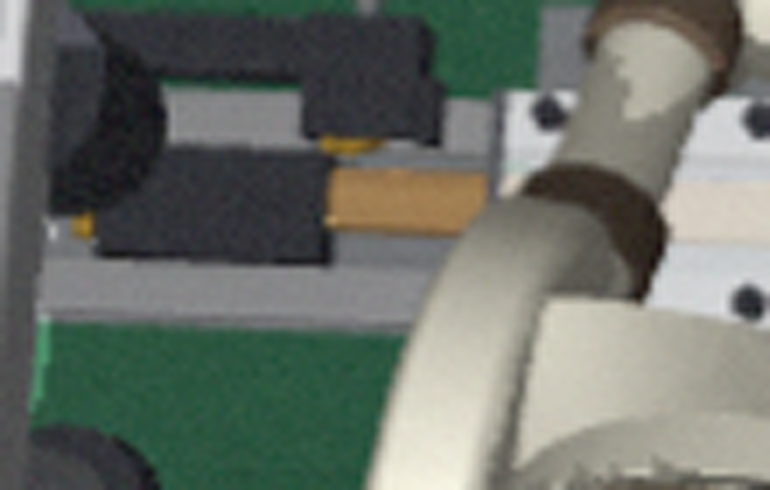

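Request:
play_rows([
  [[0, 0.05, 0, 0, 0, 0, 1.5], [0, 0.1, 0, 0, 0, 0, 1.5]],
])

```text
clock: 19.62
ee_pos: [0.6113, 0.0009, 0.0064]
orientation: [-0.497, -0.503, -0.496, 0.504]
ft_force: [-0.1, -9.7, 0.3]
width: 0.0209
```

Request:
play_rows([
  [[0, 0.05, 0, 0, 0, 0, 1.5], [0, 0.1, 0, 0, 0, 0, 1.5]],
])

```text
clock: 19.78
ee_pos: [0.6113, 0.0019, 0.0064]
orientation: [-0.497, -0.503, -0.496, 0.504]
ft_force: [-1.1, -9.3, 0.5]
width: 0.0208
```

Request:
play_rows([
  [[0, 0.05, 0, 0, 0, 0, 1.5]],
])

```text
clock: 19.87
ee_pos: [0.6113, 0.0025, 0.0064]
orientation: [-0.497, -0.503, -0.496, 0.504]
ft_force: [0.0, -9.0, 0.1]
width: 0.021
```

```bash
python3 - <<'E'
from h import *
t=arm.snapshot('top')
cv2.imwrite('pics/p9.png',cv2.resize(cv2.convertScaleAbs(t[185:255,130:240],alpha=1.6),None,fx=7,fy=7,interpolation=2))
o=arm.observe();print(o['ee_pos'],o['ft_force'],o['ft_torque'])
E
```

```text
[0.61132214 0.00256307 0.00634256] [-0.53482904 -8.36196721 -0.45494024] [-1.44049737  0.07164365  0.00686602]
```

View pics/p9.png

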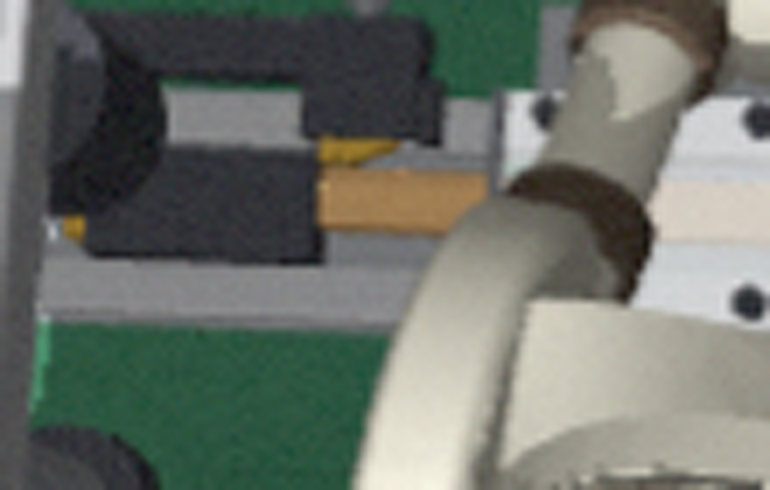

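The catch has sprung out behind the tail: its yellow edge moved from row 150 to row 163. I'll ease back and check that the force vanishes.

Request:
play_rows([
  [[-0.02, -0.1, 0, 0, 0, 0, 1.5], [-0.04, -0.2, 0, 0, 0, 0, 1.5], [-0.06, -0.3, 0, 0, 0, 0, 1.5], [-0.08, -0.4, 0, 0, 0, 0, 1.5]],
])

```text
clock: 20.25
ee_pos: [0.6095, 0.0009, 0.0055]
orientation: [0.496, 0.504, 0.497, -0.503]
ft_force: [-0.9, -0.1, -1.3]
width: 0.021
```

Request:
play_rows([
  [[0, -0.3, 0, 0, 0, 0, 1.5], [-0.01, -0.7, 0, 0, 0, 0, 1.5], [-0.01, -1.1, 0, 0, 0, 0, 1.5], [-0.02, -1.5, 0, 0, 0, 0, 1.5], [-0.02, -1.9, 0, 0, 0, 0, 1.5], [-0.02, -1.9, 0, 0, 0, 0, 1.5]],
])

```text
clock: 20.75
ee_pos: [0.6098, -0.02, 0.0059]
orientation: [-0.496, -0.504, -0.496, 0.504]
ft_force: [-0.8, 0.0, -0.5]
width: 0.021
```

```bash
python3 - <<'E'
from h import *
t=arm.snapshot('top')
cv2.imwrite('pics/p10.png',cv2.resize(cv2.convertScaleAbs(t[185:255,130:240],alpha=1.6),None,fx=7,fy=7,interpolation=2))
o=arm.observe();print(o['ee_pos'],o['ft_force'],o['ft_torque'])
E
```

```text
[ 0.60983741 -0.01961878  0.00593496] [ 0.43744741 -0.36989451 -1.50888543] [-0.07610155  0.01145898  0.03610046]
```

View pics/p10.png

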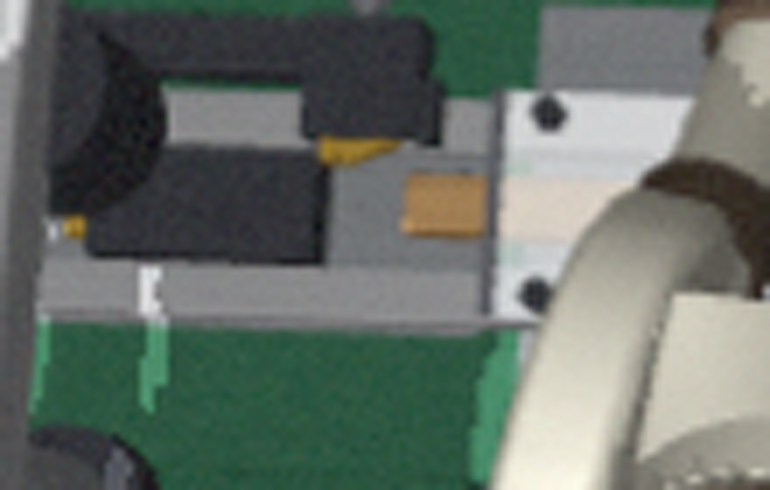

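Request:
play_rows([
  [[-0.01, -1, 0, 0, 0, 0, 1.5], [-0.03, -2.5, 0, 0, 0, 0, 1.5], [-0.05, -4.5, 0, 0, 0, 0, 1.5], [-0.08, -6.5, 0, 0, 0, 0, 1.5], [-0.1, -8.5, 0, 0, 0, 0, 1.5], [-0.13, -10.5, 0, 0, 0, 0, 1.5], [-0.15, -12.5, 0, 0, 0, 0, 1.5], [-0.18, -14.5, 0, 0, 0, 0, 1.5]],
])

```text
clock: 21.47
ee_pos: [0.6076, -0.1665, 0.0059]
orientation: [-0.496, -0.504, -0.496, 0.504]
ft_force: [0.6, -0.3, -0.6]
width: 0.0207
```

Request:
play_rows([
  [[-0.02, -2, 0, 0, 0, 0, 1.5], [-0.1, -4, 0, 0, 0, 0, 1.5], [-0.3, -6, 0.1, 0, 0, 0, 1.5], [-0.7, -8, 0.1, 0, 0, 0, 1.5], [-1.2, -10, 0.1, 0, 0, 0, 1.5], [-1.6, -12, 0.1, 0, 0, 0, 1.5], [-2, -13.3, 0.1, 0, 0, 0, 1.5], [-2, -13.3, 0.1, 0, 0, 0, 1.5]],
])

```text
clock: 22.13
ee_pos: [0.5869, -0.3009, 0.0071]
orientation: [-0.496, -0.504, -0.495, 0.505]
ft_force: [0.7, 0.5, -2.0]
width: 0.0208
```

```bash
python3 - <<'E'
from h import *
t=arm.snapshot('top');s=arm.snapshot('scene')
cv2.imwrite('pics/r1.png',np.vstack([t[150:400],s[150:400]]))
o=arm.observe();print(o['ee_pos'],o['ft_force'])
E
```

```text
[ 0.58760478 -0.29741923  0.00674019] [-0.11757818  0.23630973 -1.7941464 ]
```

View pics/r1.png

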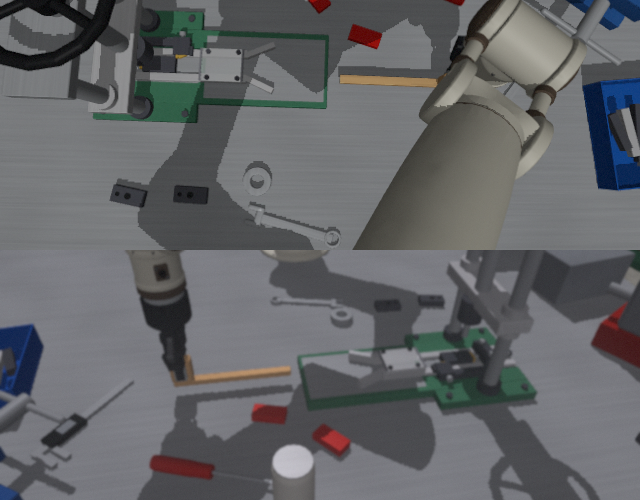

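The stick is clear of the bed: its tip is at column 340 and the bed edge at column 328. Next I lower it to the table.

Request:
play_rows([
  [[0, 0, -0.8, 0, 0, 0, 1.5], [0, 0, -1.5, 0, 0, 0, 1.5], [0, 0, -1.9, 0, 0, 0, 1.5], [0, 0, -2.05, 0, 0, 0, 1.5], [0, 0, -2.05, 0, 0, 0, 1.5]],
])

```text
clock: 22.65
ee_pos: [0.5877, -0.2961, -0.0145]
orientation: [-0.496, -0.503, -0.497, 0.503]
ft_force: [0.1, -0.2, -0.5]
width: 0.0207
```

Request:
play_rows([
  [[0, 0, -0.05, 0, 0, 0, 1.5], [0, 0, -0.1, 0, 0, 0, 1.5], [0, 0, -0.1, 0, 0, 0, 1.5]],
])

```text
clock: 22.9
ee_pos: [0.5881, -0.2971, -0.0146]
orientation: [0.497, 0.503, 0.496, -0.503]
ft_force: [-0.8, -0.1, -0.9]
width: 0.0207
```

Request:
play_rows([
  [[0, 0, -0.05, 0, 0, 0, 1.5], [0, 0, -0.1, 0, 0, 0, 1.5], [0, 0, -0.1, 0, 0, 0, 1.5]],
])

```text
clock: 23.15
ee_pos: [0.5881, -0.2972, -0.0152]
orientation: [0.497, 0.504, 0.496, -0.503]
ft_force: [-0.1, 1.2, 1.0]
width: 0.021
```

```bash
python3 - <<'E'
from h import *
o=arm.observe();print(o['ee_pos'],o['ft_force'],o['ft_torque'])
E
```

```text
[ 0.58812261 -0.29721128 -0.01520539] [-0.10076217  1.17119147  0.96299788] [0.15218537 0.15171968 0.02516188]
```

Request:
play_rows([
  [[0, 0, 0, 0, 0, 0, 2.6], [0, 0, 0, 0, 0, 0, 4], [0, 0, 0, 0, 0, 0, 5], [0, 0, 0, 0, 0, 0, 5]],
])

```text
clock: 23.48
ee_pos: [0.588, -0.2971, -0.0157]
orientation: [0.496, 0.504, 0.496, -0.503]
ft_force: [0.4, -0.5, -0.6]
width: 0.0501
```

Request:
play_rows([
  [[0, 0, 1, 0, 0, 0, 5], [0, 0, 4, 0, 0, 0, 5], [0, 0, 8, 0, 0, 0, 5], [0, 0, 12, 0, 0, 0, 5], [0, -2, 15, 0, 0, 0, 5], [0, -4, 17, 0, 0, 0, 5], [0, -6, 18, 0, 0, 0, 5], [0, -6, 18, 0, 0, 0, 5]],
])

```text
clock: 24.15
ee_pos: [0.5891, -0.3621, 0.1697]
orientation: [-0.499, -0.504, -0.492, 0.504]
ft_force: [0.3, -0.4, -0.1]
width: 0.0499
```

```bash
python3 - <<'E'
from h import *
t=arm.snapshot('top');s=arm.snapshot('scene')
cv2.imwrite('pics/r2.png',np.vstack([t[140:420],s[130:430]]))
cv2.imwrite('pics/r3.png',np.vstack([cv2.resize(cv2.convertScaleAbs(t[185:255,130:240],alpha=1.6),None,fx=6,fy=6,interpolation=2),]))
o=arm.observe();print(o['ee_pos'],o['ft_force'],o['width'],o['qvel'].round(3),o['clock'])
E
```

```text
[ 0.58797024 -0.35752605  0.16517294] [ 0.91405539  0.30565909 -0.24570559] 0.049938974921737905 [ 0.023  0.012  0.048  0.006 -0.001  0.001] 24.25
```

View pics/r2.png

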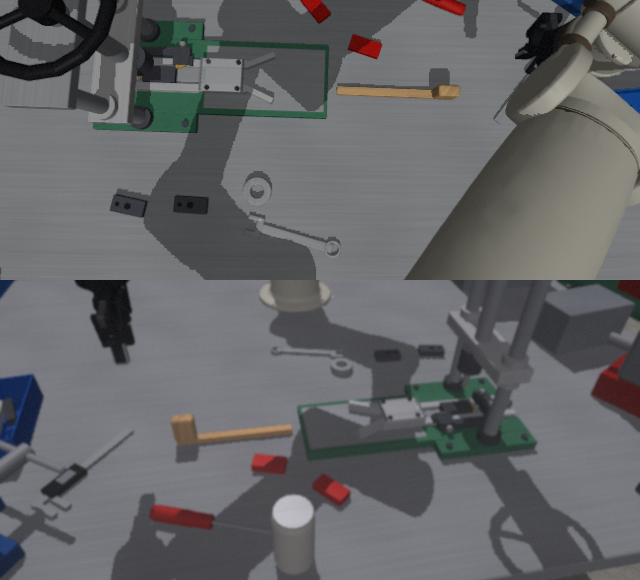

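View pics/r3.png

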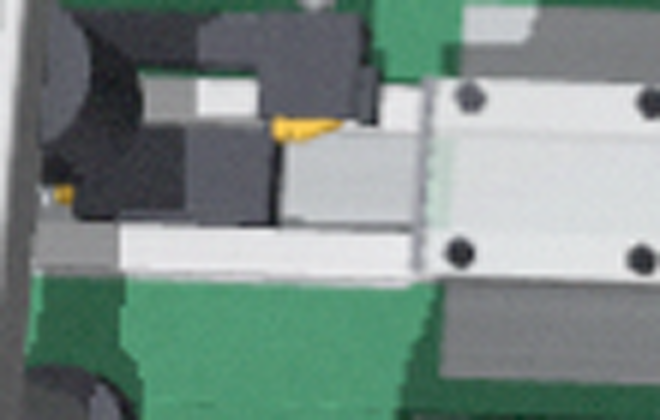

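Request:
play_rows([
  [[0, 0, 0, 0, 0, 0, 5], [0, 0, 0, 0, 0, 0, 5], [0, 0, 0, 0, 0, 0, 5]],
])

```text
clock: 24.5
ee_pos: [0.5876, -0.3556, 0.1631]
orientation: [-0.496, -0.503, -0.498, 0.503]
ft_force: [0.8, 0.7, 0.1]
width: 0.05
```

```bash
python3 - <<'E'
from h import *
print(arm.hand_in())
E
```

```text
the job is handed in; nothing more can be done
None
```

The blank is caught in the nest and the job was handed in at 24.5 s. It gave no verdict, so the result rests on my own checks.

**What I did:** I gripped the stick by its block and squared it to the channel. With the stick alone I pushed the blank through the funnel, the tunnel and onto the ejector. The force rose steadily to about 9.7 N, the highest reading, and then the catch visibly sprung in behind the tail. I drew the stick out straight, laid it on the table upstream of the bed and let go.

**Last checks:**
- **Blank:** the push force fell to zero as soon as I backed off. In the final picture the catch is still in front of the tail and the blank has not moved.
- **Stick:** it looks flat on the table, about 15 mm clear of the bed. I judged this by eye and did not triangulate the tip's height.
- **Bystanders:** they look to be where they started, also judged by eye.

**Disagreement:** the reported TCP height did not match the cameras; the fingertips showed about 35–40 mm higher than reported. I took heights from the pictures and from touching the bed and table instead. Those contacts agreed with each other to within 1 mm.

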